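Lever open the dust cover and zero the trim knob

TASK

On the engraver's control unit, use the orange-handled opening blade to find the notch (under the yellow clip) in the black strip along the front of the blue dust cover and lever the cover up there (keep the fingers off it until the blade has opened it a good way) and swing it right back so that it stands open by more than a right angle. Then lay the blade back on its wooden rest and turn the trim knob under the cover until its red pointer is on the green zero mark. Leave everything else on the bench where it is.

Things in the scene. Friction and masses are not known exactly. Their poses are not given: they have to be found in the camera images.
- unit: Grey bench control unit, fixed, 170 deep (x) x 160 wide (y); origin at the centre of its underside, front face at x = -85 mm, z up. Its top is a flat panel sloping up at 24 degrees to the back, from z = 110 at the front to z = 186.
- panel_edge (a point): Middle of the panel's front (lower) edge, at x = -85, z = 110 of the unit; axes as the unit's. Below, u = mm up the slope from here, n = mm square off the panel: (u, y, n) lies at x = 0.914 u - 0.407 n, z = 0.407 u + 0.914 n from here. u = 0 to 28 is a bare ledge in front of the cover.
- cover (a joint): Slick blue plastic dust cover, an upside-down tray with no back wall and no handle, hinged along y at u = 140, n = 0. 0 = shut, grows as its front edge rises, stop at 2.1 rad. The stiff hinge (0.3 Nm, some 3 N at the lip) leaves it wherever it is let go. Shut, it spans u = 28 to 136, y = -62 to 62, n up to 31; top and sides 3 to 4 thick, front wall 6 thick (u = 28 to 34).
- lip (a point): Middle of the cover's front wall: u = 31, y = 0, n = 5.5 when shut; moves with the cover (cover's axes: x up the slope, z off the panel when shut). The lower part of the wall is a slick black strip reaching down to the panel, except for one notch 26 wide and 5.5 high; behind the notch nothing stands before the knob at u = 59.
- trim (a joint): Black trim knob square off the panel under the cover, 32 in diameter, n = 2 to 23, red pointer line on top, on a white dial 68 across, 1.6 thick. 0 = pointer on the green zero mark, straight up the slope; positive = counterclockwise seen from above (left, from the robot). Stiff (0.04 Nm), stays where left; stops at -1.6 and 1.6 rad; starts at 0.6 to 1.3.
- knob_top (a point): Centre of the knob's top face, on its axis: u = 75, y = 0, n = 23. z axis = the knob's axis, square off the panel; x axis = along the pointer.
- pry: Opening blade, loose, 70 g: orange handle 100 long (x) x 14 wide (y) x 20 high (z), with a flat steel blade 16 wide, 2 thick out of its front end, level with the handle's middle. Origin mid-underside of the handle (x = -50 to 50); blade tip at x = 120, z = 10. Starts on the rest within 6 mm of its middle, along the rest's x, blade to +x.
- pry_tip (a point): Middle of the blade's tip edge; axes of the opening blade (x along it, z square to its flat side). It enters the cover only at the notch, whose middle lies anywhere from y = -16 to 16 mm of the unit, not reported: look for the yellow clip, 26 wide like the notch, right above it over the cover's front edge, or feel along the strip with the tip; elsewhere the tip is stopped at u = 28.
- rest: Dark wooden tool rest, fixed to the bench, 120 (x) x 60 (y): base plate 4 thick with two ribs across it at x = -42 and 42, each 12 wide, top at z = 26, with raised ends 7 high that leave a seat 38 wide for the handle. Origin at the centre of its underside. The gap between the ribs is clear for the fingers down to z = 4.
- jar: Small amber jar, loose, 40 in diameter, 60 high, beside the unit; origin under its centre. To be left alone.
- stock: Upright brass rod end, loose, 28 in diameter, 50 high, on the unit's other side; origin under its centre. To be left alone.
- burtray: Open aluminium bur tray, fixed, 120 x 80 x 22 high; origin under its centre. To be left alone.
- loupe: Black eye loupe, loose, 40 in diameter, 34 high; to be left alone.
- driver: Green-handled screwdriver lying on the bench, loose, 160 long; to be left alone.
- cork: Cork block, loose, 60 x 40 x 30; to be left alone.
Things that resemble listed ones, but are neither listed nor needed, are in the scene too. Of the things shaped like the rest, the wooden one is meant.

How it is judged:
On the way, in this order (a step that is already met when the one before it is completed fails the run):
1. the blade, its tip inside the cover's front wall and pressing on the cover, has levered it up (contact force between pry and cover above 0.3 N and x of pry_tip in the frame of lip above 0.003 m and value of joint cover between 0.12 and 0.5 rad), for 0.05 s.
2. the cover stands open by more than a right angle (value of joint cover above 1.6 rad), for 0.2 s.
3. the blade lies back on its rest (horizontal distance between pry and rest below 0.03 m and z of pry in the frame of rest between 0.022 and 0.031 m and contact force between the fingers and pry below 0.1 N and linear speed of pry below 0.03 m/s), for 0.2 s.
4. the knob's pointer is on the zero mark (value of joint trim between -0.12 and 0.12 rad), for 0.3 s.
At the end, for the whole second after the job is handed in: The cover stands open by more than 1.6 rad, the knob's pointer is within 0.12 rad (7 degrees) of the zero mark, and the blade lies still and flat in the seats of its rest, the middle of its handle within 30 mm of the rest's middle (all of step 4 and value of joint cover above 1.6 rad and horizontal distance between pry and rest below 0.03 m and z of pry in the frame of rest between 0.022 and 0.031 m and linear speed of pry below 0.03 m/s); the robot touches nothing.
It fails at once if the fingers touch the cover before it is open by 0.4 rad (contact force between the fingers and cover above 0.5 N and value of joint cover below 0.4 rad).
It fails at once if a bystander is moved by more than 30 mm (distance of any of jar, stock, loupe, driver, cork from where it was at the start of the episode above 0.03 m).
It also fails if it takes over 72 s, if anything falls off the work surface, if the arm or the gripper's body presses on something with over 40 N, if the wrist force passes 120 N, or if a joint passes its speed limit or range.

ROBOT

A 6-joint arm with a two-finger parallel gripper is mounted at the origin on the work surface. World frame = base frame: x ahead of the robot, y to its left, z up, the work surface at z = 0. Lengths are in m, angles in rad, forces in N, time in s.
With the tool pointing down it reaches from about 0.3 to 0.775 m from the base axis. Payload 14.6 kg.
Tool frame: the origin (TCP) lies midway between the tips of the shut fingers; the grasp point (between the pads) lies 19 mm behind it (tcp_to_grasp is the distance from the TCP to the grasp point, in m); z points along the fingers, y is the line along which they close (so a half turn about z gives the same grasp; the last joint's range is limited). The gripper opens to 94 mm and grips with 3 to 60 N. Pads are 16 mm wide; open, the fingers measure 119 mm over their backs; the gripper's body (75 mm by 177 mm) begins 78 mm behind the grasp point.
Start: joints at [1.28, 0.3, 1.521, -0, 1.321, -0.067], TCP at [0.122, 0.536, 0.185] pointing down, gripper open.
Joint ranges: [-3.03, 3.03], [-0.79, 2.21], [0.23, 2.52], [-1.04, 4.18], [0, 3.07], [-2.55, 2.55]. Speed limits (rad/s): [2.22, 2.22, 2.57, 3.14, 3.14, 3.14].

INTERFACE

Orientations are given as [roll, pitch, yaw] about the fixed x, y, z axes, in that order (R = Rz(yaw) Ry(pitch) Rx(roll)).
In Python, from station import * gives the robot as it stands.
- The arm moves only by the tool send_rows, never from a script. Its argument "motion" is a list of rows, each a list of 3 entries, a list of its own where there are three numbers: the shift along the tool's x, y, z in units of 0.03 m (1.0 is 0.03 m), then the turn, a rotation vector about the tool's x, y, z in units of 0.12 rad (1.0 is 0.12 rad), then the opening, from -1 (shut) to 1 (fully open). In form: [[[x, y, z], [rx, ry, rz], grip], ...]. A call has 1 to 12 rows; each row shifts and turns the commanded pose from where the row before left it, along the tool's axes as they then stand; what a row does not reach is not made up. A row lasts 1/10 s, in which the tool goes at most 50 mm and 8.59 degrees, less where a joint would pass 70% of its speed; a pose out of reach is approached as far as the arm can. A call with a number of a shift or a turn outside -1 to 1 is refused whole. A call with a gripper value outside its range is refused whole. The fingers move at their own pace and stop on an object; "squeeze" is the grip in N (left out, the last holds). Time passes only in rows, so rows that do not move let the fingers close. It gives the time, the measured TCP pose, the force, the opening and the grip force at its end, in the units of the state.
- get_obs(): the state, without advancing time (a new reading comes with each control period).
- camera(name): name is "scene" or "top"; returns a dict with "pixels" (420x560x3 uint8, red, green, blue), "depth" (420x560 float32, m along the optical axis (not along the pixel's ray), 0 where there is no reading), "fx", "fy", "cx", "cy" (pixels), "dist" ([k1, k2, p1, p2, k3] as OpenCV has them; the pictures are not rectified), "rvec" (rotation vector, rad) and "tvec" (3), from world to camera coordinates, as OpenCV has them. Camera axes: x right, y down, z forward; pixel columns grow to the right and rows downward; lengths in m; the calibration is good to about 2 mm. A picture is of the moment at which its call begins.
- hand_in(): hands the job in; it is judged then, once.
The state is a dict: "time_s": time; "qpos": joint angles; "joint_vel": joint speeds; "tau": joint torques, N m; "ee_pos": TCP position; "eef_rot": TCP orientation; "force": force on the tool from outside, world axes, zero at the start; "moment": the same for the moment, N m; "grip_width": finger opening in m; "grip_force": force on a finger pad.
Only numpy, scipy, OpenCV 4.12 (cv2) and the standard library are available. Lean on these libraries where they do the work, as an engineer would, in place of code of your own. Each camera call takes 0.05 s, during which the arm holds its last target. There are 200 camera calls.

## Working session

There is one attempt and no reset: what is moved stays moved. The work goes in short steps, Python scripts to look and compute and a tool call to move; the robot and the scene stay as the last step left them, time stands still between calls to the robot, and variables do not carry over. Pictures are saved under pics/ and viewed, at most 10 in all, crops included, and the job is handed in when it is done.

Besides the shell and the picture viewer there is one more tool, called after "Request:" by a JSON object that holds its "op" and its "data", one argument or row to a line. send_rows: Moves the arm, as the interface text tells. Its arguments: {"type":"object","properties":{"motion":{"type":"array"},"squeeze":{"type":"number"}},"required":["motion"]}

```bash
ls; mkdir -p pics; python3 - <<'E'
from station import *
import cv2,numpy as np
for n in("scene","top"):
    c=camera(n); np.savez(f"{n}0.npz",**{k:np.array(v) for k,v in c.items()})
    cv2.imwrite(f"pics/{n}0.png",c["pixels"][:,:,::-1])
    R=cv2.Rodrigues(np.array(c["rvec"]))[0]; print(n,-R.T@np.array(c["tvec"]),c["fx"],c["dist"])
print(get_obs())
E
```

```text
pics
scene [ 1.24386409 -0.03119204  0.74444981] 378.8707259976013 [-0.07861984  0.          0.          0.          0.        ]
top [0.34586874 0.043688   1.29715788] 460.69354885336423 [-0.05716723  0.          0.          0.          0.        ]
{'time_s': 0.1, 'qpos': array([ 1.28038049e+00,  3.00400814e-01,  1.52151613e+00, -3.72403568e-06,
        1.32069655e+00, -6.66356049e-02]), 'joint_vel': array([ 6.61871010e-04, -4.81986523e-04, -2.14762786e-03,  3.76723524e-05,
        4.75972491e-04,  5.29997933e-04]), 'tau': array([ 2.58354747e-03, -5.32646334e+01, -3.53283906e+01,  7.09332456e-02,
        2.34963780e-02, -1.17168256e-04]), 'ee_pos': array([0.12200435, 0.53603629, 0.18455237]), 'eef_rot': array([-3.14057384e+00, -6.43745554e-05,  2.91781331e+00]), 'force': array([ 0.15785931,  0.27735168, -0.10734261]), 'moment': array([-0.00173403,  0.00342808,  0.00894703]), 'grip_force': 0.0, 'grip_width': 0.09398163091049244}
```

```bash
sleep 1
```

```text
(no output)
```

View pics/scene0.png

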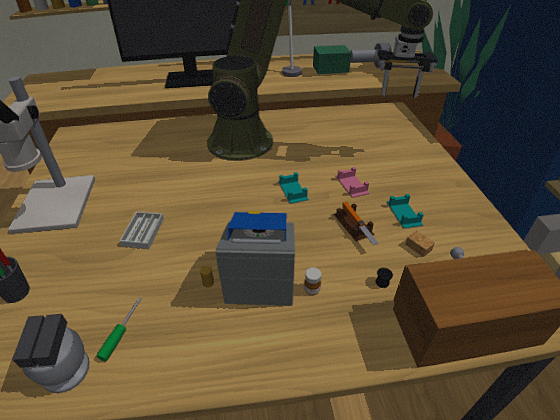

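View pics/top0.png

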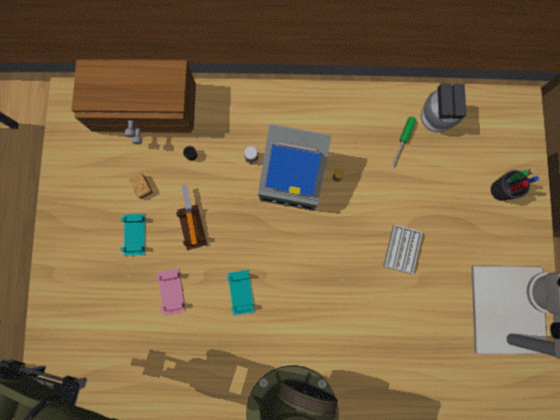

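The top view shows the blue cover at (295,170) with the yellow clip at (294,190). The orange blade lies on the dark rest at (190,225), pointing away from the robot. The decoy rests are teal and pink.

```bash
cat > h.py <<'E'
import numpy as np,cv2
def cloud(c):
    h,w=c["depth"].shape; K=np.array([[c["fx"],0,c["cx"]],[0,c["fy"],c["cy"]],[0,0,1]],float)
    v,u=np.mgrid[:h,:w]; p=np.stack([u,v],-1).reshape(-1,1,2).astype(np.float64)
    n=cv2.undistortPoints(p,K,np.array(c["dist"],float)).reshape(h,w,2)
    d=np.array(c["depth"],float); X=np.dstack([n[...,0]*d,n[...,1]*d,d])
    R=cv2.Rodrigues(np.array(c["rvec"],float))[0]
    return (X-np.array(c["tvec"],float))@R   # R^T (X-t)
def hsv(c): return cv2.cvtColor(np.ascontiguousarray(c["pixels"]),cv2.COLOR_RGB2HSV)
def mask(c,lo,hi,box=None):
    m=cv2.inRange(hsv(c),np.array(lo),np.array(hi))>0
    if box: b=np.zeros_like(m); b[box[1]:box[3],box[0]:box[2]]=1; m&=b
    return m&(np.array(c["depth"])>0)
def rect(P):
    r=cv2.minAreaRect((P[:,:2]*1000).astype(np.float32)); return np.round(r[0],1),np.round(r[1],1),round(r[2],1),np.round(cv2.boxPoints(r),1).tolist()
E
python3 - <<'E'
from h import *
c=dict(np.load("top0.npz")); W=cloud(c)
bl=mask(c,(105,120,60),(130,255,255),(250,120,340,220)); P=W[bl]; print("blue",len(P),rect(P)); 
A=np.c_[P[:,:2],np.ones(len(P))]; s,_,_,_=np.linalg.lstsq(A,P[:,2],rcond=None); print("plane",s,"resid",np.std(A@s-P[:,2]),"slope deg",np.degrees(np.arctan(np.hypot(*s[:2]))),"dir",np.degrees(np.arctan2(s[1],s[0])))
ye=mask(c,(22,120,120),(35,255,255),(270,175,320,205)); P=W[ye]; print("clip",len(P),P.mean(0),rect(P))
orr=mask(c,(5,170,120),(20,255,255),(170,190,215,255)); P=W[orr]; print("orange",len(P),P.mean(0),rect(P))
P=W[180:250,160:220].reshape(-1,3); 
q=W[125:215,250:340].reshape(-1,3); q=q[q[:,2]>0.1]; print("unit",len(q),rect(q))
# blade: grey pixels above bench
b=np.zeros(bl.shape,bool); b[180:212,175:205]=1; b&=(W[...,2]>0.02)&~orr; print("blade",b.sum(),rect(W[b]),np.median(W[b][:,2]))
r=np.zeros(bl.shape,bool); r[195:260,165:220]=1; r&=(W[...,2]>0.015)&(hsv(c)[...,2]<90); print("rest",r.sum(),rect(W[r]))
img=c["pixels"][:,:,::-1]; a=cv2.resize(img[115:220,245:345],None,fx=4,fy=4,interpolation=cv2.INTER_CUBIC); d=cv2.resize(img[175:260,155:230],None,fx=5,fy=5,interpolation=cv2.INTER_CUBIC)
H=max(a.shape[0],d.shape[0]); o=np.zeros((H,a.shape[1]+d.shape[1],3),np.uint8); o[:a.shape[0],:a.shape[1]]=a;o[:d.shape[0],a.shape[1]:]=d; cv2.imwrite("pics/c1.png",o); print(o.shape)
E
```

```text
blue 2017 (array([624.6,  13.2]), array([126.2,  99.7]), 79.8, [[564.4000244140625, -40.099998474121094], [662.4000244140625, -57.79999923706055], [684.7999877929688, 66.4000015258789], [586.7000122070312, 84.0999984741211]])
plane [ 0.44035444 -0.08108049 -0.10289569] resid 0.0032387273560701363 slope deg 24.120769605787235 dir -10.432763892988419
clip 58 [0.57767941 0.00666778 0.15337714] (array([577.8,   6.8]), array([24.5, 12.8]), 80.5, [[569.5, -4.199999809265137], [582.2000122070312, -6.300000190734863], [586.2000122070312, 17.799999237060547], [573.5, 20.0]])
orange 156 [0.48883407 0.28449678 0.04279235] (array([487.9, 287.5]), array([86.2, 22. ]), 12.5, [[443.3999938964844, 288.8999938964844], [448.20001220703125, 267.3999938964844], [532.2999877929688, 286.1000061035156], [527.5, 307.5]])
unit 4467 (array([540.1,  26.1]), array([160.3, 388.8]), 80.2, [[334.8999938964844, -19.700000762939453], [718.0999755859375, -85.9000015258789], [745.2999877929688, 72.0], [362.20001220703125, 138.1999969482422]])
blade 205 (array([458.9, 201.6]), array([382.5,  67.4]), 44.4, [[298.70001220703125, 91.80000305175781], [345.8999938964844, 43.70000076293945], [619.0, 311.3999938964844], [571.7999877929688, 359.6000061035156]]) 0.03569781001580632
rest 197 (array([420.6, 203. ]), array([337.5,  99.7]), 48.4, [[271.29998779296875, 109.9000015258789], [345.8999938964844, 43.70000076293945], [569.9000244140625, 296.20001220703125], [495.29998779296875, 362.3999938964844]])
(425, 775, 3)
```

View pics/c1.png

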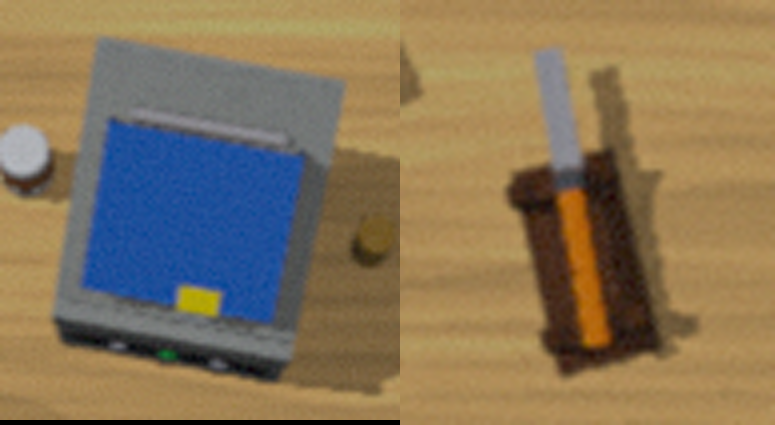

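The crop shows the clip slightly right of the middle of the cover's front edge. The blade lies along the rest, with its tip up and to the left. Next I refine these by ray casting onto the known planes.

```bash
cat >> h.py <<'E'
def rays(c,pts):
    K=np.array([[c["fx"],0,c["cx"]],[0,c["fy"],c["cy"]],[0,0,1]],float)
    n=cv2.undistortPoints(np.array(pts,float).reshape(-1,1,2),K,np.array(c["dist"],float)).reshape(-1,2)
    R=cv2.Rodrigues(np.array(c["rvec"],float))[0]; C=-R.T@np.array(c["tvec"],float)
    return C,np.c_[n,np.ones(len(n))]@R
def onplane(c,pts,p0,nv):
    C,d=rays(c,pts); s=((np.array(p0)-C)@nv)/(d@nv); return C+s[:,None]*d
def pix(m): v,u=np.nonzero(m); return np.c_[u,v]
E
python3 - <<'E'
from h import *
c=dict(np.load("top0.npz")); h=hsv(c)
yaw=np.radians(-10.1); ex=np.array([np.cos(yaw),np.sin(yaw),0]); ey=np.array([-np.sin(yaw),np.cos(yaw),0]); ez=np.array([0,0,1.])
O=np.array([.6469,.0092,0]); a=np.radians(24); uu=np.cos(a)*ex+np.sin(a)*ez; nn=-np.sin(a)*ex+np.cos(a)*ez
E=O-.085*ex+.110*ez
def uy(m,n): 
    P=onplane(c,pix(m),E+n*nn,nn)-E; return np.c_[P@uu,P@ey]*1000
bl=mask(c,(105,120,60),(130,255,255),(250,120,340,220)); ye=mask(c,(22,120,100),(35,255,255),(270,175,320,205))
B=uy(bl,.031); Y=uy(ye,.033)
r=cv2.minAreaRect(B.astype(np.float32)); print("blue uy",r)
for u in range(50,130,20):
    s=B[abs(B[:,0]-u)<5]; print(u,np.percentile(s[:,1],[1,99]),s[:,1].min(),s[:,1].max())
print("clip",Y.mean(0),Y.min(0),Y.max(0),cv2.minAreaRect(Y.astype(np.float32)))
# pry
m=mask(c,(5,170,120),(20,255,255),(170,190,215,255)); P=onplane(c,pix(m),[0,0,.046],ez); print("handle",rect(P),P.mean(0)*1000)
m=np.zeros(bl.shape,bool); m[182:214,178:200]=1; m&=(h[...,1]<75)&(h[...,2]>90); P2=onplane(c,pix(m),[0,0,.037],ez); print("blade",m.sum(),rect(P2))
v=P2.mean(0)-P.mean(0); print("yaw from centroids",np.degrees(np.arctan2(v[1],v[0])),P2.mean(0)*1000)
m=np.zeros(bl.shape,bool); m[195:260,165:222]=1; d=(h[...,2]<80)&(h[...,1]>60)&m
n,lab,st,_=cv2.connectedComponentsWithStats(d.astype(np.uint8)); k=1+st[1:,4].argmax(); print("rest",rect(onplane(c,pix(lab==k),[0,0,.02],ez)))
E
```

```text
blue uy ((81.61248779296875, -1.2164077758789062), (108.20297241210938, 123.44482421875), 0.40004342794418335)
50 [-61.91848053  58.15948636] -62.86229844179146 58.9822417132641
70 [-60.87231816  59.1540745 ] -61.82082577421146 59.9812220235118
90 [-61.77948182  59.69902631] -62.74386648907268 60.5400719644111
110 [-60.74697213  59.08088694] -62.671247696559256 60.66431532738448
clip [ 33.53818295 -14.63470553] [ 26.08977761 -26.66206465] [40.85385878 -2.28725659] ((33.47954559326172, -14.486263275146484), (24.317203521728516, 14.722674369812012), 89.56132507324219)
handle (array([488.2, 283.9]), array([85.8, 14.2]), 12.9, [[444.79998779296875, 281.29998779296875], [447.8999938964844, 267.3999938964844], [531.5999755859375, 286.6000061035156], [528.5, 300.3999938964844]]) [488.46860844 283.86906788  46.        ]
blade 153 (array([573.4, 302.9]), array([79.8, 17.4]), 13.0, [[532.5999755859375, 302.3999938964844], [536.5, 285.5], [614.2999877929688, 303.3999938964844], [610.4000244140625, 320.29998779296875]])
yaw from centroids 12.722588663006063 [576.92335227 303.83985266  37.        ]
rest (array([494.1, 288.7]), array([114.3,  61.1]), 16.4, [[430.6000061035156, 301.8999938964844], [447.8999938964844, 243.3000030517578], [557.5999755859375, 275.5], [540.2999877929688, 334.20001220703125]])
```

```bash
cat >> h.py <<'E'
from scipy.spatial.transform import Rotation as Ro
def plan(p0,R0,p1,R1,grip,N=None):
    d=p1-p0; w=(R0.inv()*R1).as_rotvec()
    N=N or int(np.ceil(max(np.linalg.norm(d)/.0299,np.linalg.norm(w)/.1199,1)))
    rows=[]
    for k in range(N):
        R=R0*Ro.from_rotvec(w*k/N); s=R.inv().apply(d/N)/.03
        rows.append([[round(float(x),2)+0. for x in s],[round(float(x),2)+0. for x in w/N/.12],grip])
    return rows
def show(r):
    for i in range(0,len(r),12): print(str(r[i:i+12]).replace(' ',''))
def now():
    from station import get_obs
    o=get_obs(); return np.array(o["ee_pos"]),Ro.from_euler('xyz',o["eef_rot"]),o
yaw=np.radians(-10.1); ex=np.array([np.cos(yaw),np.sin(yaw),0]); ey=np.array([-np.sin(yaw),np.cos(yaw),0]); ez=np.array([0,0,1.])
O=np.array([.6469,.0092,0])-.0011*ey; a24=np.radians(24); uu=np.cos(a24)*ex+np.sin(a24)*ez; nn=-np.sin(a24)*ex+np.cos(a24)*ez
E=O-.085*ex+.110*ez; YN=-.0133
FL=Ro.from_matrix(np.diag([-1,1,-1.])) # pry -> tool axes
GX=.020
def tool_from_pry(o,Rp): return o+Rp.apply([GX,0,-.009]),Rp*FL
def tool_from_tip(t,pitch,yw=yaw): # pitch up in rad
    Rp=Ro.from_euler('ZY',[yw,-pitch]); return tool_from_pry(t-Rp.apply([.120,0,.010]),Rp)
PRY=np.array([.4952,.2853,.026]); PY=np.radians(12.9)
E
python3 - <<'E'
from h import *
p,R,o=now(); t,Rt=tool_from_pry(PRY,Ro.from_euler('z',PY)); print(t,Rt.as_euler('xyz'))
show(plan(p,R,t+[0,0,.08],Rt,1))
E
```

```text
[0.51469522 0.289765   0.017     ] [-3.14159265  0.         -2.91644518]
[[[-0.91,-0.32,0.18],[0.0,0.0,-0.23],1],[[-0.9,-0.34,0.18],[0.0,0.0,-0.23],1],[[-0.89,-0.37,0.18],[0.0,0.0,-0.23],1],[[-0.88,-0.39,0.18],[0.0,0.0,-0.23],1],[[-0.87,-0.42,0.18],[0.0,0.0,-0.23],1],[[-0.86,-0.44,0.18],[0.0,0.0,-0.23],1],[[-0.85,-0.47,0.18],[0.0,0.0,-0.23],1],[[-0.83,-0.49,0.18],[0.0,0.0,-0.23],1],[[-0.82,-0.51,0.18],[0.0,0.0,-0.23],1],[[-0.8,-0.54,0.18],[0.0,0.0,-0.23],1],[[-0.79,-0.56,0.18],[0.0,0.0,-0.23],1],[[-0.77,-0.58,0.18],[0.0,0.0,-0.23],1]]
[[[-0.76,-0.6,0.18],[0.0,0.0,-0.23],1],[[-0.74,-0.62,0.18],[0.0,0.0,-0.23],1],[[-0.72,-0.64,0.18],[0.0,0.0,-0.23],1],[[-0.7,-0.66,0.18],[0.0,0.0,-0.23],1]]
```

Request:
{"op": "send_rows", "data": {
  "motion": [
    [[-0.91, -0.32, 0.18], [0, 0, -0.23], 1],
    [[-0.9, -0.34, 0.18], [0, 0, -0.23], 1],
    [[-0.89, -0.37, 0.18], [0, 0, -0.23], 1],
    [[-0.88, -0.39, 0.18], [0, 0, -0.23], 1],
    [[-0.87, -0.42, 0.18], [0, 0, -0.23], 1],
    [[-0.86, -0.44, 0.18], [0, 0, -0.23], 1],
    [[-0.85, -0.47, 0.18], [0, 0, -0.23], 1],
    [[-0.83, -0.49, 0.18], [0, 0, -0.23], 1],
    [[-0.82, -0.51, 0.18], [0, 0, -0.23], 1],
    [[-0.8, -0.54, 0.18], [0, 0, -0.23], 1],
    [[-0.79, -0.56, 0.18], [0, 0, -0.23], 1],
    [[-0.77, -0.58, 0.18], [0, 0, -0.23], 1]
  ]
}}

```text
time_s: 1.3
ee_pos: [0.4169, 0.3501, 0.1198]
eef_rot: [-3.141, -0.0, -3.033]
force: [0.4, 0.2, 0.6]
grip_width: 0.0943
grip_force: 0.0
```

Request:
{"op": "send_rows", "data": {
  "motion": [
    [[-0.76, -0.6, 0.18], [0, 0, -0.23], 1],
    [[-0.74, -0.62, 0.18], [0, 0, -0.23], 1],
    [[-0.72, -0.64, 0.18], [0, 0, -0.23], 1],
    [[-0.7, -0.66, 0.18], [0, 0, -0.23], 1],
    [[0, 0, 0], [0, 0, 0], 1],
    [[0, 0, 0], [0, 0, 0], 1]
  ]
}}

```text
time_s: 1.9
ee_pos: [0.5137, 0.2889, 0.0981]
eef_rot: [-3.141, -0.001, -2.925]
force: [-0.2, -0.7, 0.0]
grip_width: 0.0944
grip_force: 0.0
```

```bash
python3 - <<'E'
from h import *
p,R,o=now(); t,Rt=tool_from_pry(PRY,Ro.from_euler('z',PY)); print(p,R.as_euler('xyz'),o['qpos'])
show(plan(p,R,t,Rt,1,5))
E
```

```text
[0.51370996 0.28891851 0.0981238 ] [-3.14142109e+00 -1.11786501e-03 -2.92507430e+00] [ 4.50141045e-01  4.68561360e-01  1.49866622e+00  9.95694485e-05
  1.17549229e+00 -1.33721213e+00]
[[[-0.01,0.0,0.54],[0.0,0.0,-0.01],1],[[-0.01,0.0,0.54],[0.0,0.0,-0.01],1],[[-0.01,0.0,0.54],[0.0,0.0,-0.01],1],[[-0.01,0.0,0.54],[0.0,0.0,-0.01],1],[[-0.01,0.0,0.54],[0.0,0.0,-0.01],1]]
```

Request:
{"op": "send_rows", "data": {
  "motion": [
    [[-0.01, 0, 0.54], [0, 0, -0.01], 1],
    [[-0.01, 0, 0.54], [0, 0, -0.01], 1],
    [[-0.01, 0, 0.54], [0, 0, -0.01], 1],
    [[-0.01, 0, 0.54], [0, 0, -0.01], 1],
    [[-0.01, 0, 0.54], [0, 0, -0.01], 1],
    [[0, 0, 0], [0, 0, 0], 1]
  ],
  "squeeze": 60
}}

```text
time_s: 2.5
ee_pos: [0.5136, 0.2898, 0.016]
eef_rot: [-3.141, -0.003, -2.917]
force: [0.7, 0.5, -0.4]
grip_width: 0.0943
grip_force: 0.0
```

Request:
{"op": "send_rows", "data": {
  "motion": [
    [[0, 0, 0], [0, 0, 0], -1],
    [[0, 0, 0], [0, 0, 0], -1],
    [[0, 0, 0], [0, 0, 0], -1],
    [[0, 0, 0], [0, 0, 0], -1],
    [[0, 0, 0], [0, 0, 0], -1],
    [[0, 0, 0], [0, 0, 0], -1],
    [[0, 0, 0], [0, 0, 0], -1],
    [[0, 0, 0], [0, 0, 0], -1]
  ]
}}

```text
time_s: 3.3
ee_pos: [0.5154, 0.2895, 0.0176]
eef_rot: [-3.142, -0.0, -2.918]
force: [0.5, -0.4, -0.6]
grip_width: 0.0335
grip_force: 0.0
```

Request:
{"op": "send_rows", "data": {
  "motion": [
    [[0, 0, -0.8], [0, 0, 0], -1],
    [[0, 0, -0.8], [0, 0, 0], -1],
    [[0, 0, -0.8], [0, 0, 0], -1],
    [[0, 0, -0.8], [0, 0, 0], -1],
    [[0, 0, -0.8], [0, 0, 0], -1]
  ]
}}

```text
time_s: 3.8
ee_pos: [0.5153, 0.2895, 0.1387]
eef_rot: [-3.142, -0.0, -2.918]
force: [0.4, -0.4, 0.8]
grip_width: 0.0005
grip_force: 0.0
```

```bash
python3 - <<'E'
from h import *
from station import *
p,R,o=now(); print(p,R.as_euler('xyz'))
# preinsert: tip at u=10,n=3,y=YN pitch 26deg ; via a point 60mm back along u and above
t=E+.018*uu+YN*ey+.0035*nn
print("tip tgt",t)
P1,R1=tool_from_tip(t-.06*uu,np.radians(26)); print(P1)
show(plan(p,R,P1,R1,-1))
c=camera("top"); W=cloud(c); m=mask(c,(5,170,120),(20,255,255),(130,150,260,280)); Q=W[m]; print(len(Q),Q.mean(0),rect(Q))
E
```

```text
[0.51529777 0.28946041 0.13866691] [-3.14158728e+00 -4.11087041e-05 -2.91779937e+00]
tip tgt [0.57547942 0.00729528 0.12051867]
[0.44122954 0.03120882 0.03520027]
[[[0.43,-0.78,0.34],[0.08,-0.37,0.33],-1],[[0.42,-0.8,0.33],[0.08,-0.37,0.33],-1],[[0.4,-0.81,0.32],[0.08,-0.37,0.33],-1],[[0.38,-0.82,0.31],[0.08,-0.37,0.33],-1],[[0.36,-0.84,0.3],[0.08,-0.37,0.33],-1],[[0.34,-0.85,0.29],[0.08,-0.37,0.33],-1],[[0.32,-0.86,0.29],[0.08,-0.37,0.33],-1],[[0.3,-0.87,0.28],[0.08,-0.37,0.33],-1],[[0.28,-0.88,0.28],[0.08,-0.37,0.33],-1],[[0.26,-0.88,0.27],[0.08,-0.37,0.33],-1]]
0 [nan nan nan] (array([0., 0.]), array([0., 0.]), 0.0, [[0.0, 0.0], [0.0, 0.0], [0.0, 0.0], [0.0, 0.0]])<stdin>:9: RuntimeWarning: Mean of empty slice.
  ret = um.true_divide(
```

The fingers close slower than I allowed for, so the lift went up empty. I'll reopen and check whether the blade moved.

Request:
{"op": "send_rows", "data": {
  "motion": [
    [[0, 0, -0.5], [0, 0, 0], 1],
    [[0, 0, -0.5], [0, 0, 0], 1],
    [[0, 0, 0], [0, 0, 0], 1],
    [[0, 0, 0], [0, 0, 0], 1],
    [[0, 0, 0], [0, 0, 0], 1],
    [[0, 0, 0], [0, 0, 0], 1],
    [[0, 0, 0], [0, 0, 0], 1],
    [[0, 0, 0], [0, 0, 0], 1]
  ]
}}

```text
time_s: 4.65
ee_pos: [0.5153, 0.2895, 0.1673]
eef_rot: [-3.141, -0.0, -2.918]
force: [0.3, -0.8, 0.1]
grip_width: 0.0608
grip_force: 0.0
```

```bash
python3 - <<'E'
from h import *
from station import *
c=camera("scene"); c0=dict(np.load("scene0.npz"))
for q in(c0,c):
    m=mask(q,(5,170,100),(20,255,255),(320,180,395,260)); P=pix(m); print(len(P),P.mean(0),P.min(0),P.max(0)); 
    m=mask(q,(100,0,120),(140,60,255),(335,205,385,250)); P=pix(m); print(len(P),P.mean(0))
p,R,o=now(); t,Rt=tool_from_pry(PRY,Ro.from_euler('z',PY)); print(p,o['grip_width'])
show(plan(p,R,t,Rt,1))
cv2.imwrite("pics/s1.png",cv2.resize(c["pixels"][170:270,310:420,::-1],None,fx=5,fy=5))
E
```

```text
102 [352.03921569 211.20588235] [343 201] [363 224]
32 [366.90625 233.09375]
103 [352.15533981 211.39805825] [343 201] [363 224]
81 [368.13580247 234.27160494]
[0.5153815  0.28946816 0.16743773] 0.06530192129011964
[[[0.0,0.0,0.84],[0.0,0.0,0.0],1],[[0.0,0.0,0.84],[0.0,0.0,0.0],1],[[0.0,0.0,0.84],[0.0,0.0,0.0],1],[[0.0,0.0,0.84],[0.0,0.0,0.0],1],[[0.0,0.0,0.84],[0.0,0.0,0.0],1],[[0.0,0.0,0.84],[0.0,0.0,0.0],1]]
```

View pics/s1.png

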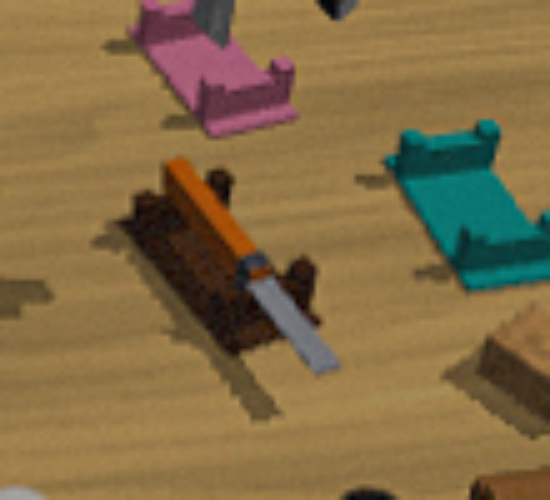

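The blade has not moved and still sits in its seats; its orange pixels span (343–363, 201–224), as before. I'll descend and close fully this time.

Request:
{"op": "send_rows", "data": {
  "motion": [
    [[0, 0, 0.84], [0, 0, 0], 1],
    [[0, 0, 0.84], [0, 0, 0], 1],
    [[0, 0, 0.84], [0, 0, 0], 1],
    [[0, 0, 0.84], [0, 0, 0], 1],
    [[0, 0, 0.84], [0, 0, 0], 1],
    [[0, 0, 0.81], [0, 0, 0], 1],
    [[0, 0, 0], [0, 0, 0], -0.6],
    [[0, 0, 0], [0, 0, 0], -1]
  ],
  "squeeze": 60
}}

```text
time_s: 5.5
ee_pos: [0.5156, 0.2896, 0.0179]
eef_rot: [3.142, 0.0, -2.918]
force: [0.5, -0.1, -0.1]
grip_width: 0.0815
grip_force: 0.0
```

Request:
{"op": "send_rows", "data": {
  "motion": [
    [[0, 0, 0], [0, 0, 0], -1],
    [[0, 0, 0], [0, 0, 0], -1],
    [[0, 0, 0], [0, 0, 0], -1],
    [[0, 0, 0], [0, 0, 0], -1],
    [[0, 0, 0], [0, 0, 0], -1],
    [[0, 0, 0], [0, 0, 0], -1],
    [[0, 0, 0], [0, 0, 0], -1],
    [[0, 0, 0], [0, 0, 0], -1],
    [[0, 0, 0], [0, 0, 0], -1],
    [[0, 0, 0], [0, 0, 0], -1]
  ]
}}

```text
time_s: 6.5
ee_pos: [0.5154, 0.2895, 0.0173]
eef_rot: [3.142, -0.0, -2.918]
force: [-0.1, -0.0, -0.5]
grip_width: 0.0135
grip_force: 60.0
```

Request:
{"op": "send_rows", "data": {
  "motion": [
    [[0, 0, -0.5], [0, 0, 0], -1],
    [[0, 0, -0.9], [0, 0, 0], -1],
    [[0, 0, -0.9], [0, 0, 0], -1],
    [[0, 0, -0.9], [0, 0, 0], -1],
    [[0, 0, -0.8], [0, 0, 0], -1]
  ]
}}

```text
time_s: 7.0
ee_pos: [0.5155, 0.2896, 0.14]
eef_rot: [3.141, 0.001, -2.918]
force: [-0.3, 0.1, -1.0]
grip_width: 0.0132
grip_force: 60.0
```

```bash
python3 - <<'E'
from h import *
from station import *
p,R,o=now(); print(p,R.as_euler('xyz'),o['grip_force'],o['grip_width'])
t=E+.018*uu+YN*ey+.0035*nn
P1,R1=tool_from_tip(t-.06*uu,np.radians(26)); print(P1)
show(plan(p,R,P1,R1,-1))
E
```

```text
[0.51551331 0.28955812 0.13997071] [ 3.14129830e+00  1.42389496e-03 -2.91782560e+00] 59.99648988246918 0.01316246572474679
[0.44122954 0.03120882 0.03520027]
[[[0.43,-0.78,0.35],[0.08,-0.37,0.33],-1],[[0.42,-0.8,0.34],[0.08,-0.37,0.33],-1],[[0.4,-0.81,0.33],[0.08,-0.37,0.33],-1],[[0.38,-0.82,0.32],[0.08,-0.37,0.33],-1],[[0.36,-0.84,0.31],[0.08,-0.37,0.33],-1],[[0.34,-0.85,0.3],[0.08,-0.37,0.33],-1],[[0.32,-0.86,0.29],[0.08,-0.37,0.33],-1],[[0.3,-0.87,0.29],[0.08,-0.37,0.33],-1],[[0.28,-0.88,0.28],[0.08,-0.37,0.33],-1],[[0.26,-0.88,0.28],[0.08,-0.37,0.33],-1]]
```

Request:
{"op": "send_rows", "data": {
  "motion": [
    [[0.43, -0.78, 0.35], [0.08, -0.37, 0.33], -1],
    [[0.42, -0.8, 0.34], [0.08, -0.37, 0.33], -1],
    [[0.4, -0.81, 0.33], [0.08, -0.37, 0.33], -1],
    [[0.38, -0.82, 0.32], [0.08, -0.37, 0.33], -1],
    [[0.36, -0.84, 0.31], [0.08, -0.37, 0.33], -1],
    [[0.34, -0.85, 0.3], [0.08, -0.37, 0.33], -1],
    [[0.32, -0.86, 0.29], [0.08, -0.37, 0.33], -1],
    [[0.3, -0.87, 0.29], [0.08, -0.37, 0.33], -1],
    [[0.28, -0.88, 0.28], [0.08, -0.37, 0.33], -1],
    [[0.26, -0.88, 0.28], [0.08, -0.37, 0.33], -1],
    [[0, 0, 0], [0, 0, 0], -1],
    [[0, 0, 0], [0, 0, 0], -1]
  ]
}}

```text
time_s: 8.2
ee_pos: [0.4417, 0.0307, 0.0337]
eef_rot: [-3.136, 0.452, 2.963]
force: [-0.0, -0.4, -1.0]
grip_width: 0.0129
grip_force: 60.0
```

```bash
python3 - <<'E'
from h import *
from station import *
p,R,o=now(); print(p,R.as_euler('xyz'),o['force'])
def tip(p,R): 
    Rp=R*FL.inv(); return p+Rp.apply([.1-.0005,0,.019])   # tip rel tcp
T=tip(p,R)-E; print("tip u,y,n mm",T@uu*1000,T@ey*1000,T@nn*1000)
c=camera("top"); h=hsv(c)
m=np.zeros(h.shape[:2],bool); m[170:260,270:320]=1; g=m&(h[...,1]<60)&(h[...,2]>90)
cv2.imwrite("pics/t2.png",cv2.resize(c["pixels"][150:300,240:350,::-1],None,fx=4,fy=4,interpolation=cv2.INTER_CUBIC))
P1,R1=tool_from_tip(E+.018*uu+YN*ey+.0035*nn,np.radians(26)); show(plan(p,R,P1,R1,-1))
E
```

```text
[0.44170405 0.03068338 0.03373098] [-3.13600145  0.45194555  2.96302836] [-0.00836829 -0.42237964 -1.00314848]
tip u,y,n mm -42.54515586138179 -13.813505160718831 1.7307009465694756
[[[-0.67,0.01,0.0],[-0.02,-0.01,-0.01],-1],[[-0.67,0.01,0.01],[-0.02,-0.01,-0.01],-1],[[-0.67,0.01,0.01],[-0.02,-0.01,-0.01],-1]]
```

View pics/t2.png

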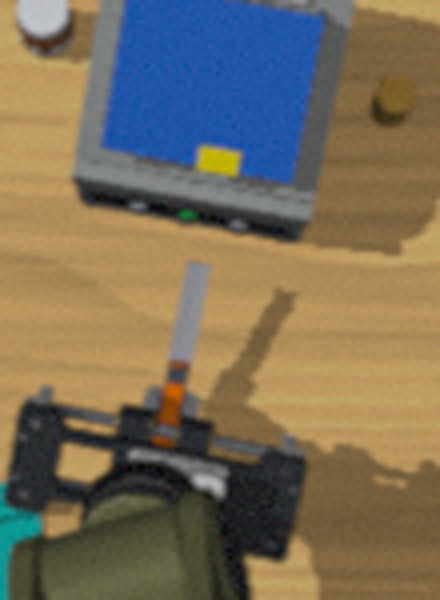

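The blade is held in line in front of the unit, with its tip at crop (198,264) and the clip at (218,160). I'll check the tip by ray casting.

```bash
cat >> h.py <<'E'
def tip(p,R): return p+(R*FL.inv()).apply([.0995,0,.019])
def uyn(x): T=x-E; return np.round([T@uu*1000,T@ey*1000,T@nn*1000],1)
E
python3 - <<'E'
from h import *
from station import *
p,R,o=now(); t=tip(p,R); c=camera("top"); h=hsv(c); print(t)
m=np.zeros(h.shape[:2],bool); m[214:240,276:298]=1; g=m&(h[...,1]<70)&(h[...,2]>110)
Rp=(R*FL.inv()); nv=Rp.apply([0,0,1]); P=onplane(c,pix(g),t+.001*nv,nv); L=(P-t)@Rp.as_matrix()
print(g.sum(),"blade pts rel tip, pry axes mm: x",np.percentile(L[:,0],[1,99])*1e3,"y mean near tip",L[L[:,0]>-.02,1].mean()*1e3,"far",L[L[:,0]<-.035,1].mean()*1e3)
E
```

```text
[0.5220545  0.01685419 0.09451757]
155 blade pts rel tip, pry axes mm: x [-69.13123866  -1.34519887] y mean near tip 0.06163959639269562 far 0.5060883075762939
```

```bash
python3 - <<'E'
from h import *
from station import *
p,R,o=now(); t=tip(p,R); c=camera("top"); W=cloud(c); h=hsv(c)
D=W-E; u=D@uu*1e3; y=D@ey*1e3; n=D@nn*1e3
for (a,b) in((3,12),(10,20),(138,155)):
    m=(u>a)&(u<b)&(abs(y)<55)&(abs(n)<15); print(a,b,m.sum(),np.median(n[m]),n[m].std())
m=(u>60)&(u<120)&(abs(y)<45)&(abs(n-31)<15); print("top n",np.median(n[m]))
g=np.zeros(h.shape[:2],bool); g[218:236,276:298]=1; g&=(h[...,1]<70)&(h[...,2]>110)
nv=(R*FL.inv()).apply([0,0,1]); print("blade face above centre",np.median((W[g]-t)@nv)*1e3)
P1,R1=tool_from_tip(E+.018*uu+YN*ey+.0045*nn,np.radians(24)); show(plan(p,R,P1,R1,-1))
E
```

```text
3 12 114 -6.809290673336486 3.084733163815727
10 20 126 -0.47704292743962173 2.338101468846489
138 155 304 1.168788461426711 3.8867072437480035
top n 30.561372613044835
blade face above centre 0.003722491396960186
[[[-0.99,0.0,-0.07],[-0.02,0.14,0.0],-1],[[-0.98,-0.01,-0.08],[-0.02,0.14,0.0],-1]]
```

Request:
{"op": "send_rows", "data": {
  "motion": [
    [[-0.66, 0, -0.05], [-0.01, 0.09, 0], -1],
    [[-0.66, 0, -0.05], [-0.01, 0.09, 0], -1],
    [[-0.65, -0.01, -0.05], [-0.02, 0.1, 0], -1],
    [[0, 0, 0], [0, 0, 0], -1],
    [[0, 0, 0], [0, 0, 0], -1]
  ]
}}

```text
time_s: 8.85
ee_pos: [0.4915, 0.0219, 0.0618]
eef_rot: [-3.141, 0.417, 2.964]
force: [-0.8, 0.6, -1.7]
grip_width: 0.0127
grip_force: 60.0
```

```bash
python3 - <<'E'
from h import *
p,R,o=now(); print(uyn(tip(p,R)),R.as_euler('xyz'),o['force'])
P1,R1=tool_from_tip(E+.050*uu+YN*ey+.003*nn,np.radians(24)); show(plan(p,R,P1,R1,-1,6))
E
```

```text
[ 15.7 -13.7   3.4] [-3.14074749  0.41737763  2.96414092] [-0.7550465   0.59108714 -1.66877673]
[[[-0.19,0.0,0.0],[0.0,0.0,0.0],-1],[[-0.19,0.0,0.0],[0.0,0.0,0.0],-1],[[-0.19,0.0,0.0],[0.0,0.0,0.0],-1],[[-0.19,0.0,0.0],[0.0,0.0,0.0],-1],[[-0.19,0.0,0.0],[0.0,0.0,0.0],-1],[[-0.19,0.0,0.0],[0.0,0.0,0.0],-1]]
```

Request:
{"op": "send_rows", "data": {
  "motion": [
    [[-0.17, 0, 0.015], [0, 0, 0], -1],
    [[-0.17, 0, 0], [0, 0, 0], -1],
    [[-0.17, 0, 0], [0, 0, 0], -1],
    [[-0.17, 0, 0], [0, 0, 0], -1],
    [[0, 0, 0], [0, 0, 0], -1],
    [[0, 0, 0], [0, 0, 0], -1]
  ]
}}

```text
time_s: 9.45
ee_pos: [0.5103, 0.0181, 0.0698]
eef_rot: [-3.141, 0.417, 2.964]
force: [-0.5, -0.4, -0.4]
grip_width: 0.0131
grip_force: 60.0
```

```bash
python3 - <<'E'
from h import *
p,R,o=now(); print(uyn(tip(p,R)),R.as_euler('xyz'),o['force'],o['force']@uu,o['force']@nn)
E
```

```text
[ 36.5 -14.2   2.9] [-3.14084657  0.41742146  2.9635493 ] [-0.5499772  -0.43767459 -0.36368667] -0.5724499495622195 -0.14323348547470374
```

The tip is at u=36.5 with no resistance, so it is through the notch. I'll push it in a little more.

Request:
{"op": "send_rows", "data": {
  "motion": [
    [[-0.14, 0.02, 0], [0, 0, 0], -1],
    [[-0.14, 0, 0], [0, 0, 0], -1],
    [[-0.1, 0, 0], [0, 0, 0], -1],
    [[0, 0, 0], [0, 0, 0], -1],
    [[0, 0, 0], [0, 0, 0], -1]
  ]
}}

```text
time_s: 9.95
ee_pos: [0.5206, 0.0169, 0.0744]
eef_rot: [-3.141, 0.417, 2.964]
force: [0.4, -0.1, -1.1]
grip_width: 0.013
grip_force: 60.0
```

```bash
cat >> h.py <<'E'
def path(p,R,tips,pitches,grip=-1,n=4):
    """tips in (u,y,n) m; returns rows through successive blade tip poses, n rows each"""
    r=[]
    for (a,b,c),ph in zip(tips,pitches):
        P1,R1=tool_from_tip(E+a*uu+b*ey+c*nn,ph); r+=plan(p,R,P1,R1,grip,n); p,R=P1,R1
    return r
E
python3 - <<'E'
from h import *
p,R,o=now(); print(uyn(tip(p,R)),o['force'])
H=.140; tips=[];ph=[]
for th in (.1,.2,.3,.4):
    r=np.array([.048-H,.0005]); # tip just under lip line
    # lip inner bottom (u=34,n=5.5) rotated by th about hinge
    q=np.array([.034-H,.0055]); c,s=np.cos(th),np.sin(th); L=np.array([H+q[0]*c+q[1]*s,-q[0]*s+q[1]*c])
    pit=.12*th/.1; pit=min(pit,.25)   # blade pitch relative to the panel
    t=L+np.array([.014*np.cos(pit),.014*np.sin(pit)-.001]); tips.append((t[0],-.0137,t[1])); ph.append(a24+pit)
    print(th,L,t,pit)
show(path(p,R,tips,ph,n=3))
E
```

```text
[ 47.9 -13.6   2.9] [ 0.3968097  -0.08592402 -1.13305888]
0.1 [0.03507864 0.01605487] [0.04897796 0.01673084] 0.12
0.2 [0.03720562 0.02644932] [0.05080436 0.02877715] 0.24
0.3 [0.04035969 0.03657949] [0.05392447 0.03904315] 0.25
0.4 [0.04450934 0.04634418] [0.05807411 0.04880784] 0.25
[[[-0.04,0.0,-0.02],[0.0,-0.34,0.0],-1],[[-0.04,0.0,-0.02],[0.0,-0.34,0.0],-1],[[-0.04,0.0,-0.02],[0.0,-0.34,0.0],-1],[[-0.07,0.0,0.0],[0.0,-0.33,0.0],-1],[[-0.07,0.0,0.0],[0.0,-0.33,0.0],-1],[[-0.07,0.0,0.01],[0.0,-0.33,0.0],-1],[[-0.06,0.0,-0.09],[0.0,-0.03,0.0],-1],[[-0.06,0.0,-0.09],[0.0,-0.03,0.0],-1],[[-0.06,0.0,-0.09],[0.0,-0.03,0.0],-1],[[-0.07,0.0,-0.09],[0.0,0.0,0.0],-1],[[-0.07,0.0,-0.09],[0.0,0.0,0.0],-1],[[-0.07,0.0,-0.09],[0.0,0.0,0.0],-1]]
```

Request:
{"op": "send_rows", "data": {
  "motion": [
    [[-0.04, 0, -0.02], [0, -0.34, 0], -1],
    [[-0.04, 0, -0.02], [0, -0.34, 0], -1],
    [[-0.04, 0, -0.02], [0, -0.34, 0], -1],
    [[-0.07, 0, 0], [0, -0.33, 0], -1],
    [[-0.07, 0, 0], [0, -0.33, 0], -1],
    [[-0.07, 0, 0.01], [0, -0.33, 0], -1],
    [[0, 0, 0], [0, 0, 0], -1]
  ]
}}

```text
time_s: 10.65
ee_pos: [0.5275, 0.0156, 0.08]
eef_rot: [-3.14, 0.657, 2.965]
force: [1.2, 0.1, -3.9]
grip_width: 0.0132
grip_force: 60.0
```

```bash
cat >> h.py <<'E'
def cover(c):
    """cover angle from the blue top plane in a cloud"""
    W=cloud(c); m=mask(c,(105,120,50),(130,255,255)); D=W-O; m&=(abs(D@ey)<.08)&(abs(D@ex)<.15)&(W[...,2]>.1)
    m=cv2.erode(m.astype(np.uint8),np.ones((3,3)))>0; P=W[m]
    if len(P)<30: return len(P),None
    best=None; rng=np.random.default_rng(0)
    for _ in range(200):
        q=P[rng.choice(len(P),3,False)]; nv=np.cross(q[1]-q[0],q[2]-q[0]); nv/=np.linalg.norm(nv)+1e-12
        k=(abs((P-q[0])@nv)<.004).sum()
        if best is None or k>best[0]: best=(k,nv,q[0])
    Q=P[abs((P-best[2])@best[1])<.004]; nv=np.linalg.svd(Q-Q.mean(0),full_matrices=False)[2][2]
    x,z=nv@ex,nv@ez
    if z<0: x,z=-x,-z
    return len(Q),round(np.arctan2(x,z)+a24,3)
E
python3 - <<'E'
from h import *
from station import *
p,R,o=now(); print(uyn(tip(p,R)),o['force'],o['moment'],R.as_euler('xyz'))
c=camera("top"); print(cover(c)); cv2.imwrite("pics/t3.png",cv2.resize(c["pixels"][110:280,230:360,::-1],None,fx=3,fy=3,interpolation=cv2.INTER_CUBIC))
s=camera("scene"); print(cover(s))
Rp=R*FL.inv(); t=tip(p,R); h=hsv(c); W=cloud(c); g=((W-p)@ey*1e3); 
E
```

```text
[ 49.3 -13.6  28.3] [ 1.16038548  0.07219564 -3.87714597] [0.16035704 0.78048479 0.03990941] [-3.14010297  0.65749936  2.96451944]
(1669, np.float64(0.162))
(1032, np.float64(0.161))
```

The cover is at 0.16 rad and the blade is pressing on it. I'll keep lifting.

Request:
{"op": "send_rows", "data": {
  "motion": [
    [[-0.06, 0, -0.09], [0, -0.03, 0], -1],
    [[-0.06, 0, -0.09], [0, -0.03, 0], -1],
    [[-0.06, 0, -0.09], [0, -0.03, 0], -1],
    [[-0.07, 0, -0.09], [0, 0, 0], -1],
    [[-0.07, 0, -0.09], [0, 0, 0], -1],
    [[-0.07, 0, -0.09], [0, 0, 0], -1],
    [[0, 0, 0], [0, 0, 0], -1]
  ]
}}

```text
time_s: 11.45
ee_pos: [0.528, 0.0157, 0.1017]
eef_rot: [-3.141, 0.671, 2.964]
force: [2.0, -1.3, -2.4]
grip_width: 0.0128
grip_force: 60.0
```

```bash
python3 - <<'E'
from h import *
from station import *
p,R,o=now(); print(uyn(tip(p,R)),o['force'],o['moment'],R.as_euler('xyz'))
c=camera("top"); print(cover(c)); 
s=camera("scene"); print(cover(s)); cv2.imwrite("pics/s3.png",cv2.resize(s["pixels"][170:320,180:340,::-1],None,fx=3,fy=3,interpolation=cv2.INTER_CUBIC))
E
```

```text
[ 57.9 -13.5  49.1] [ 1.97603672 -1.2913473  -2.36298333] [0.07369205 0.57436633 0.01639499] [-3.14115177  0.67069787  2.9636401 ]
(1692, np.float64(0.355))
(1437, np.float64(0.356))
```

View pics/s3.png

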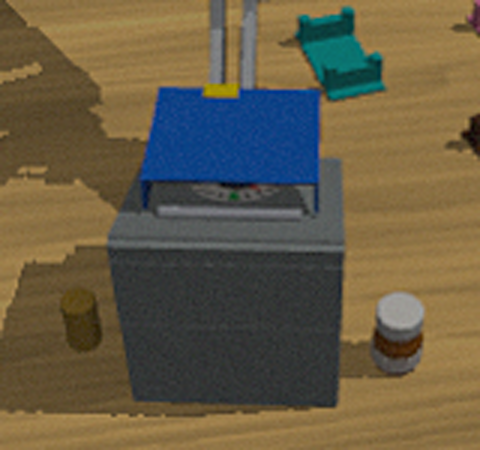

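The cover is at 0.355 rad, with the blade still under its lip. Next I work out the arc path.

```bash
python3 - <<'E'
from h import *
p,R,o=now(); H=.140; tips=[];ph=[]
def rot(u,n,th): q=np.array([u-H,n]); c,s=np.cos(th),np.sin(th); return np.array([H+q[0]*c+q[1]*s,-q[0]*s+q[1]*c])
for th,d in((.45,.016),(.55,.02),(.65,.024)):
    L=rot(.034,.0055,th); t=L+d*np.array([np.cos(.25),np.sin(.25)]); tips.append((t[0],-.0135,t[1])); ph.append(a24+.25)
for th in (.8,.95,1.1,1.25,1.4,1.55,1.7,1.85,1.95):
    t=rot(.060,.027,th); tips.append((t[0],-.0135,t[1])); ph.append(.67-(th-.65)*.32)
r=path(p,R,tips[:3],ph[:3],n=4); show(r)
r=path(*tool_from_tip(E+tips[2][0]*uu+tips[2][1]*ey+tips[2][2]*nn,ph[2]),tips[3:],ph[3:],n=3); show(r)
E
```

```text
[[[-0.05,0.0,-0.04],[0.0,0.0,0.0],-1],[[-0.05,0.0,-0.04],[0.0,0.0,0.0],-1],[[-0.05,0.0,-0.04],[0.0,0.0,0.0],-1],[[-0.05,0.0,-0.04],[0.0,0.0,0.0],-1],[[-0.1,0.0,-0.06],[0.0,0.0,0.0],-1],[[-0.1,0.0,-0.06],[0.0,0.0,0.0],-1],[[-0.1,0.0,-0.06],[0.0,0.0,0.0],-1],[[-0.1,0.0,-0.06],[0.0,0.0,0.0],-1],[[-0.1,0.0,-0.05],[0.0,0.0,0.0],-1],[[-0.1,0.0,-0.05],[0.0,0.0,0.0],-1],[[-0.1,0.0,-0.05],[0.0,0.0,0.0],-1],[[-0.1,0.0,-0.05],[0.0,0.0,0.0],-1]]
[[[-0.23,0.0,-0.01],[0.0,0.13,0.0],-1],[[-0.23,0.0,-0.02],[0.0,0.13,0.0],-1],[[-0.23,0.0,-0.02],[0.0,0.13,0.0],-1],[[-0.13,0.0,-0.08],[0.0,0.13,0.0],-1],[[-0.13,0.0,-0.08],[0.0,0.13,0.0],-1],[[-0.13,0.0,-0.08],[0.0,0.13,0.0],-1],[[-0.13,0.0,-0.06],[0.0,0.13,0.0],-1],[[-0.13,0.0,-0.06],[0.0,0.13,0.0],-1],[[-0.13,0.0,-0.07],[0.0,0.13,0.0],-1],[[-0.13,0.0,-0.05],[0.0,0.13,0.0],-1],[[-0.13,0.0,-0.05],[0.0,0.13,0.0],-1],[[-0.13,0.0,-0.05],[0.0,0.13,0.0],-1]]
[[[-0.13,0.0,-0.03],[0.0,0.13,0.0],-1],[[-0.13,0.0,-0.04],[0.0,0.13,0.0],-1],[[-0.13,0.0,-0.04],[0.0,0.13,0.0],-1],[[-0.13,0.0,-0.02],[0.0,0.13,0.0],-1],[[-0.13,0.0,-0.02],[0.0,0.13,0.0],-1],[[-0.13,0.0,-0.02],[0.0,0.13,0.0],-1],[[-0.12,0.0,-0.01],[0.0,0.13,0.0],-1],[[-0.12,0.0,-0.01],[0.0,0.13,0.0],-1],[[-0.12,0.0,-0.01],[0.0,0.13,0.0],-1],[[-0.12,0.0,0.01],[0.0,0.13,0.0],-1],[[-0.12,0.0,0.01],[0.0,0.13,0.0],-1],[[-0.12,0.0,0.0],[0.0,0.13,0.0],-1]]
[[[-0.08,0.0,0.01],[0.0,0.09,0.0],-1],[[-0.08,0.0,0.01],[0.0,0.09,0.0],-1],[[-0.08,0.0,0.01],[0.0,0.09,0.0],-1]]
```

Request:
{"op": "send_rows", "data": {
  "motion": [
    [[-0.05, 0, -0.04], [0, 0, 0], -1],
    [[-0.05, 0, -0.04], [0, 0, 0], -1],
    [[-0.05, 0, -0.04], [0, 0, 0], -1],
    [[-0.05, 0, -0.04], [0, 0, 0], -1],
    [[-0.1, 0, -0.06], [0, 0, 0], -1],
    [[-0.1, 0, -0.06], [0, 0, 0], -1],
    [[-0.1, 0, -0.06], [0, 0, 0], -1],
    [[-0.1, 0, -0.06], [0, 0, 0], -1],
    [[-0.1, 0, -0.05], [0, 0, 0], -1],
    [[-0.1, 0, -0.05], [0, 0, 0], -1],
    [[-0.1, 0, -0.05], [0, 0, 0], -1],
    [[-0.1, 0, -0.05], [0, 0, 0], -1]
  ]
}}

```text
time_s: 12.75
ee_pos: [0.5399, 0.0135, 0.1339]
eef_rot: [-3.141, 0.67, 2.964]
force: [1.7, -0.2, -5.0]
grip_width: 0.0133
grip_force: 60.0
```

```bash
python3 - <<'E'
from h import *
from station import *
p,R,o=now(); print(uyn(tip(p,R)),o['force'],o['moment'],R.as_euler('xyz'))
print(cover(camera("top")),cover(camera("scene")))
E
```

```text
[ 82.1 -13.5  73.5] [ 1.67389157 -0.19951533 -4.99598613] [ 0.23452792  0.86537904 -0.01989678] [-3.14071571  0.66953071  2.96389932]
(1593, np.float64(0.595)) (1918, np.float64(0.6))
```

Request:
{"op": "send_rows", "data": {
  "motion": [
    [[-0.23, 0, -0.02], [0, 0.13, 0], -1],
    [[-0.23, 0, -0.02], [0, 0.13, 0], -1],
    [[-0.23, 0, -0.02], [0, 0.13, 0], -1],
    [[-0.13, 0, -0.08], [0, 0.13, 0], -1],
    [[-0.13, 0, -0.08], [0, 0.13, 0], -1],
    [[-0.13, 0, -0.08], [0, 0.13, 0], -1],
    [[-0.13, 0, -0.06], [0, 0.13, 0], -1],
    [[-0.13, 0, -0.06], [0, 0.13, 0], -1],
    [[-0.13, 0, -0.07], [0, 0.13, 0], -1],
    [[-0.13, 0, -0.05], [0, 0.13, 0], -1],
    [[-0.13, 0, -0.05], [0, 0.13, 0], -1],
    [[-0.13, 0, -0.05], [0, 0.13, 0], -1]
  ]
}}

```text
time_s: 14.05
ee_pos: [0.5749, 0.0072, 0.1809]
eef_rot: [-3.141, 0.481, 2.964]
force: [-2.7, 1.6, -4.6]
grip_width: 0.0133
grip_force: 60.0
```

```bash
python3 - <<'E'
from h import *
from station import *
p,R,o=now(); print(uyn(tip(p,R)),o['force'],o['moment'],R.as_euler('xyz'))
print(cover(camera("top")),cover(camera("scene")))
E
```

```text
[140.2 -13.6  84. ] [-2.72154828  1.56089474 -4.58865626] [0.30852722 1.40992873 0.02525154] [-3.14073219  0.48056602  2.96375814]
(834, np.float64(1.211)) (2647, np.float64(1.245))
```

On track at about 1.24 rad.

Request:
{"op": "send_rows", "data": {
  "motion": [
    [[-0.13, 0, -0.03], [0, 0.13, 0], -1],
    [[-0.13, 0, -0.04], [0, 0.13, 0], -1],
    [[-0.13, 0, -0.04], [0, 0.13, 0], -1],
    [[-0.13, 0, -0.02], [0, 0.13, 0], -1],
    [[-0.13, 0, -0.02], [0, 0.13, 0], -1],
    [[-0.13, 0, -0.02], [0, 0.13, 0], -1],
    [[-0.12, 0, -0.01], [0, 0.13, 0], -1],
    [[-0.12, 0, -0.01], [0, 0.13, 0], -1],
    [[-0.12, 0, -0.01], [0, 0.13, 0], -1],
    [[-0.12, 0, 0.01], [0, 0.13, 0], -1],
    [[-0.12, 0, 0.01], [0, 0.13, 0], -1],
    [[-0.12, 0, 0], [0, 0.13, 0], -1]
  ]
}}

```text
time_s: 15.35
ee_pos: [0.6137, 0.0002, 0.2034]
eef_rot: [-3.141, 0.294, 2.964]
force: [-3.7, -0.4, -1.8]
grip_width: 0.0129
grip_force: 60.0
```

Request:
{"op": "send_rows", "data": {
  "motion": [
    [[-0.08, 0, 0.01], [0, 0.09, 0], -1],
    [[-0.08, 0, 0.01], [0, 0.09, 0], -1],
    [[-0.08, 0, 0.01], [0, 0.09, 0], -1],
    [[0, 0, 0], [0, 0, 0], -1],
    [[0, 0, 0], [0, 0, 0], -1]
  ]
}}

```text
time_s: 15.85
ee_pos: [0.6209, -0.0011, 0.2048]
eef_rot: [-3.141, 0.264, 2.963]
force: [-0.0, -0.8, -1.3]
grip_width: 0.0137
grip_force: 60.0
```

```bash
python3 - <<'E'
from h import *
from station import *
p,R,o=now(); print(uyn(tip(p,R)),p,o['force'],o['moment'],R.as_euler('xyz'))
s=camera("scene"); print(cover(s)); 
# retreat 130 mm back along the blade, then to above the rest
P=p-.13*(R*FL.inv()).apply([1,0,0]); Pu=P.copy(); Pu[2]=.2; print(P,Pu)
t,Rt=tool_from_pry(PRY,Ro.from_euler('z',PY)); print(R.inv().apply(Pu-p)/.03)
show(plan(Pu,R,t+[0,0,.1],Rt,-1))
E
```

```text
[195.7 -13.7  65.1] [ 0.62087678 -0.00105991  0.20475651] [-0.03343212 -0.79019219 -1.31700153] [0.03757766 0.21136287 0.00264366] [-3.14097192  0.2642384   2.96349401]
(1950, np.float64(1.953))
[0.49737379 0.02117136 0.17080387] [0.49737379 0.02117136 0.2       ]
[ 4.07915745e+00 -5.83129949e-04 -9.39426034e-01]
[[[0.17,0.89,0.24],[-0.04,0.22,-0.33],-1],[[0.13,0.9,0.25],[-0.04,0.22,-0.33],-1],[[0.09,0.9,0.26],[-0.04,0.22,-0.33],-1],[[0.04,0.9,0.26],[-0.04,0.22,-0.33],-1],[[0.0,0.9,0.27],[-0.04,0.22,-0.33],-1],[[-0.04,0.9,0.27],[-0.04,0.22,-0.33],-1],[[-0.09,0.89,0.28],[-0.04,0.22,-0.33],-1],[[-0.13,0.89,0.28],[-0.04,0.22,-0.33],-1],[[-0.17,0.88,0.28],[-0.04,0.22,-0.33],-1],[[-0.21,0.87,0.28],[-0.04,0.22,-0.33],-1]]
```

The cover is at 1.95 rad. I'll withdraw and take the blade back above the rest.

Request:
{"op": "send_rows", "data": {
  "motion": [
    [[0.8, 0, 0], [0, 0, 0], -1],
    [[0.8, 0, -0.1], [0, 0, 0], -1],
    [[0.8, 0, -0.25], [0, 0, 0], -1],
    [[0.85, 0, -0.3], [0, 0, 0], -1],
    [[0.83, 0, -0.3], [0, 0, 0], -1]
  ]
}}

```text
time_s: 16.4
ee_pos: [0.496, 0.0214, 0.2005]
eef_rot: [-3.141, 0.264, 2.964]
force: [0.4, 0.1, 0.1]
grip_width: 0.0131
grip_force: 60.0
```

Request:
{"op": "send_rows", "data": {
  "motion": [
    [[0.17, 0.89, 0.24], [-0.04, 0.22, -0.33], -1],
    [[0.13, 0.9, 0.25], [-0.04, 0.22, -0.33], -1],
    [[0.09, 0.9, 0.26], [-0.04, 0.22, -0.33], -1],
    [[0.04, 0.9, 0.26], [-0.04, 0.22, -0.33], -1],
    [[0, 0.9, 0.27], [-0.04, 0.22, -0.33], -1],
    [[-0.04, 0.9, 0.27], [-0.04, 0.22, -0.33], -1],
    [[-0.09, 0.89, 0.28], [-0.04, 0.22, -0.33], -1],
    [[-0.13, 0.89, 0.28], [-0.04, 0.22, -0.33], -1],
    [[-0.17, 0.88, 0.28], [-0.04, 0.22, -0.33], -1],
    [[-0.21, 0.87, 0.28], [-0.04, 0.22, -0.33], -1],
    [[0, 0, 0], [0, 0, 0], -1],
    [[0, 0, 0], [0, 0, 0], -1]
  ]
}}

```text
time_s: 17.6
ee_pos: [0.5145, 0.2899, 0.1161]
eef_rot: [-3.138, -0.005, -2.922]
force: [0.3, 0.7, -0.9]
grip_width: 0.0132
grip_force: 60.0
```

```bash
python3 - <<'E'
from h import *
from station import *
p,R,o=now(); t,Rt=tool_from_pry(PRY,Ro.from_euler('z',PY)); t=t+[.0007,-.0003,0]; print(p,R.as_euler('xyz'))
# pitch of the blade in the grip, seen from the top camera: visible blade, depth along it
c=camera("top"); W=cloud(c); h=hsv(c); T=tip(p,R); Rp=R*FL.inv(); L=(W-T)@Rp.as_matrix()
m=(abs(L[...,1])<.008)&(L[...,0]>-.067)&(L[...,0]<.005)&(abs(L[...,2])<.03); A=L[m]; print(m.sum(),"pitch slip",np.polyfit(A[:,0],A[:,2],1),"x range",np.percentile(A[:,0],[1,99]),"y",np.median(A[:,1]))
print(cover(camera("scene")))
show(plan(p,R,t+[0,0,.03],Rt,-1)); 
E
```

```text
[0.51452916 0.28994427 0.11610447] [-3.1375776  -0.00494987 -2.92181317]Traceback (most recent call last):
  File "<stdin>", line 6, in <module>
    raise TypeError("expected non-empty vector for x")
TypeError: expected non-empty vector for x
```

```bash
python3 - <<'E'
from h import *
from station import *
s=camera("scene"); print(cover(s)); cv2.imwrite("pics/s4.png",cv2.resize(s["pixels"][100:280,200:440,::-1],None,fx=3.2,fy=3.2,interpolation=cv2.INTER_CUBIC))
p,R,o=now(); T=tip(p,R); Rp=R*FL.inv()
W=cloud(s); L=(W-T)@Rp.as_matrix(); h=hsv(s)
m=(abs(L[...,1])<.015)&(L[...,0]>-.08)&(L[...,0]<.02)&(abs(L[...,2])<.03); A=L[m]; print(m.sum())
if len(A)>5: print(np.polyfit(A[:,0],A[:,2],1),np.percentile(A[:,0],[1,99]),np.median(A[:,1]),pix(m).mean(0))
t,Rt=tool_from_pry(PRY,Ro.from_euler('z',PY)); t=t+[.0007,-.0003,0]; show(plan(p,R,t+[0,0,.03],Rt,-1)); 
E
```

```text
(1905, np.float64(1.957))
176
[-0.05149123  0.00033983] [-0.07910992 -0.00201152] -0.0010116253748241506 [372.46022727 204.15340909]
[[[-0.01,0.0,0.77],[-0.01,-0.01,-0.02],-1],[[-0.01,0.0,0.77],[-0.01,-0.01,-0.02],-1],[[-0.01,0.0,0.77],[-0.01,-0.01,-0.02],-1]]
```

View pics/s4.png

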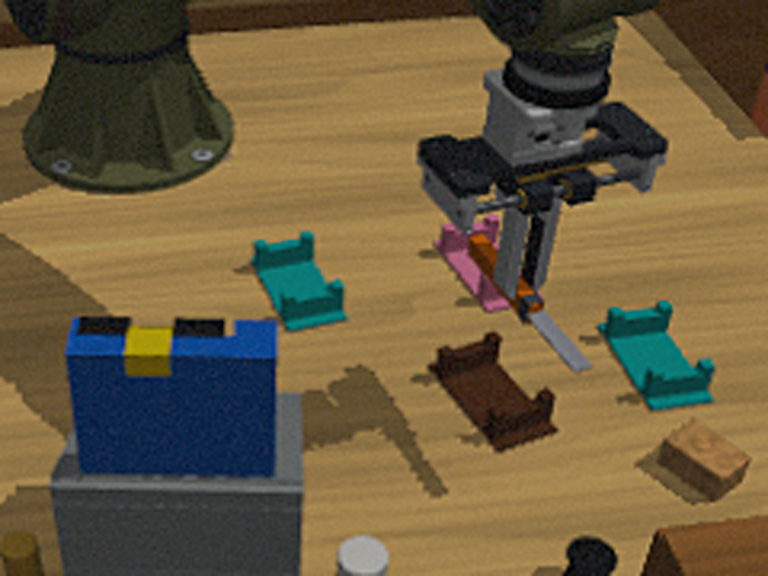

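The cover stands open at crop (170,400), and the blade is held level above the wooden rest. I'll lower it and release.

Request:
{"op": "send_rows", "data": {
  "motion": [
    [[-0.01, 0, 0.77], [-0.02, -0.02, -0.03], -1],
    [[-0.01, 0, 0.77], [-0.01, -0.01, -0.02], -1],
    [[-0.01, 0, 0.77], [0, -0.01, -0.02], -1],
    [[0, 0, 0.4], [0, 0, 0], -1],
    [[0, 0, 0.3], [0, 0, 0], -1],
    [[0, 0, 0.18], [0, 0, 0], -1],
    [[0, 0, 0], [0, 0, 0], -1]
  ]
}}

```text
time_s: 18.4
ee_pos: [0.5152, 0.2897, 0.0206]
eef_rot: [-3.141, -0.001, -2.914]
force: [0.5, -0.7, -0.7]
grip_width: 0.0135
grip_force: 60.0
```

```bash
python3 - <<'E'
from h import *
p,R,o=now(); print(p,o['force'],o['moment'],R.as_euler('xyz'))
E
```

```text
[0.51516463 0.28967966 0.02055953] [ 0.47002703 -0.69025322 -0.74753561] [0.07874239 0.01931698 0.02253198] [-3.14134299e+00 -7.66985563e-04 -2.91395554e+00]
```

Request:
{"op": "send_rows", "data": {
  "motion": [
    [[0, 0, 0.05], [0, 0, 0], -1],
    [[0, 0, 0.04], [0, 0, 0], -1],
    [[0, 0, 0], [0, 0, 0], -1],
    [[0, 0, 0], [0, 0, 0], -0.6],
    [[0, 0, 0], [0, 0, 0], -0.3],
    [[0, 0, 0], [0, 0, 0], 0],
    [[0, 0, 0], [0, 0, 0], 0],
    [[0, 0, 0], [0, 0, 0], 0],
    [[0, 0, 0], [0, 0, 0], 0]
  ]
}}

```text
time_s: 19.3
ee_pos: [0.5151, 0.2898, 0.0179]
eef_rot: [-3.141, -0.001, -2.914]
force: [0.1, 0.2, -0.2]
grip_width: 0.0467
grip_force: 0.0
```

Request:
{"op": "send_rows", "data": {
  "motion": [
    [[0, 0, 0], [0, 0, 0], 0],
    [[0, 0, 0], [0, 0, 0], 0],
    [[0, 0, -0.3], [0, 0, 0], 0],
    [[0, 0, -0.6], [0, 0, 0], 0],
    [[0, 0, -0.9], [0, 0, 0], 0],
    [[0, 0, -0.9], [0, 0, 0], 0],
    [[0, 0, -0.9], [0, 0, 0], 0],
    [[0, 0, -0.9], [0, 0, 0], 0],
    [[0, 0, -0.9], [0, 0, 0], 0],
    [[0, 0, -0.9], [0, 0, 0], 0],
    [[0, 0, -0.9], [0, 0, 0], 0],
    [[0, 0, -0.9], [0, 0, 0], 0]
  ]
}}

```text
time_s: 20.5
ee_pos: [0.515, 0.2897, 0.2628]
eef_rot: [-3.142, -0.0, -2.914]
force: [0.5, 0.3, 0.1]
grip_width: 0.0467
grip_force: 0.0
```

```bash
python3 - <<'E'
from h import *
from station import *
p,R,o=now(); print(p,R.as_euler('xyz'),o['grip_width'],o['qpos'])
c0=dict(np.load("scene0.npz")); s=camera("scene"); t=camera("top"); np.savez("t5.npz",**{k:np.array(v) for k,v in t.items()})
for q in(c0,s):
    m=mask(q,(5,170,100),(20,255,255),(320,180,395,260)); P=pix(m); print(len(P),P.mean(0),P.min(0),P.max(0))
print(cover(s))
cv2.imwrite("pics/t5.png",cv2.resize(t["pixels"][110:270,150:350,::-1],None,fx=4,fy=3.7,interpolation=cv2.INTER_CUBIC))
E
```

```text
[0.51503237 0.28974822 0.26277635] [-3.14151876e+00 -2.18739040e-04 -2.91377297e+00] 0.04673865373735712 [ 4.50489208e-01  3.49777035e-01  1.27706472e+00 -2.38019506e-05
  1.51498055e+00 -1.34812548e+00]
102 [352.03921569 211.20588235] [343 201] [363 224]
106 [352.24528302 211.36792453] [343 201] [363 224]
(1956, np.float64(1.956))
```

View pics/t5.png

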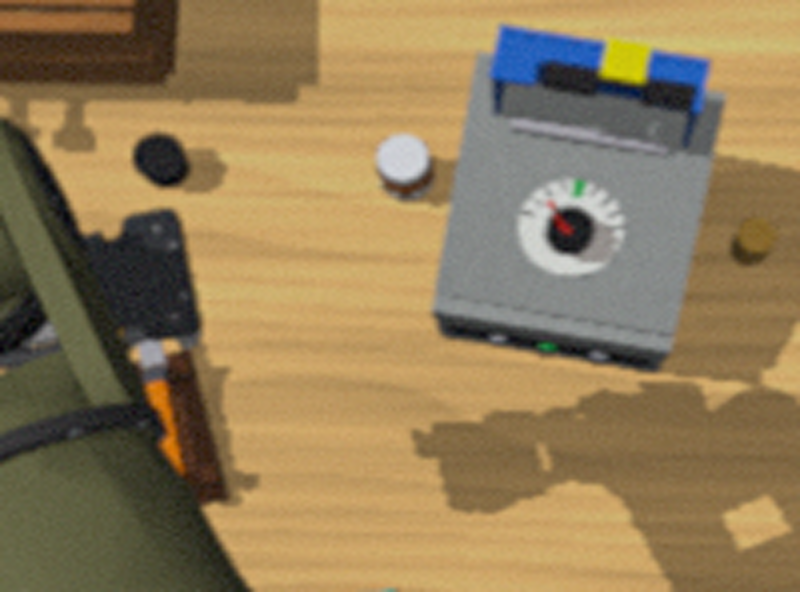

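The blade is back exactly where it started, and the knob's red pointer at crop (555,210) is to the left of the green mark at (580,187). Next I measure the pointer angle.

```bash
cat >> h.py <<'E'
def knob(c,verbose=1):
    h=hsv(c); hh=h[...,0]; red=((hh<8)|(hh>172))&(h[...,1]>110)&(h[...,2]>60)
    P=onplane(c,pix(red),E+.023*nn,nn)-E; Q=np.c_[P@uu,P@ey]-[.075,0]; k=np.hypot(*Q.T)<.025; Q=Q[k]
    g=(hh>45)&(hh<80)&(h[...,1]>110)&(h[...,2]>60); P=onplane(c,pix(g),E+.0016*nn,nn)-E; G=np.c_[P@uu,P@ey]-[.075,0]; G=G[np.hypot(*G.T)<.04]
    dark=(h[...,2]<60); P=onplane(c,pix(dark),E+.023*nn,nn)-E; D=np.c_[P@uu,P@ey]-[.075,0]; D=D[np.hypot(*D.T)<.022]
    f=lambda A:(len(A),np.round(A.mean(0)*1e3,1),round(float(np.arctan2(*A.mean(0)[::-1])),3)) if len(A) else None
    A=None
    if len(Q)>3: v=np.linalg.svd(Q-Q.mean(0),full_matrices=False)[2][0]; v*=np.sign(v@Q.mean(0)); A=round(float(np.arctan2(v[1],v[0])),3)
    print("red",f(Q),"line",A,"green",f(G),"dark",f(D))
def knobtool(alpha,n):
    R=Ro.from_rotvec(alpha*nn)*Ro.from_matrix(np.c_[uu,ey,nn])*FL
    return E+.075*uu+n*nn,R
E
python3 - <<'E'
from h import *
c=dict(np.load("t5.npz")); knob(c)
p,R,o=now()
P1,R1=knobtool(.3,.09); print(P1,R1.as_euler('xyz')); show(plan(p,R,P1,R1,0.3))
E
```

```text
red (20, array([3.8, 4.9]), 0.902) line 0.829 green (6, array([28.2,  0.5]), 0.019) dark (68, array([-0.2, -1.7]), -1.676)
[0.59443944 0.01742733 0.22272434] [-3.01077005  0.39907952 -2.99137828]
[[[-0.05,-0.95,0.14],[0.12,-0.32,0.08],0.3],[[-0.05,-0.94,0.16],[0.12,-0.32,0.08],0.3],[[-0.06,-0.94,0.17],[0.12,-0.32,0.08],0.3],[[-0.06,-0.94,0.19],[0.12,-0.32,0.08],0.3],[[-0.06,-0.93,0.2],[0.12,-0.32,0.08],0.3],[[-0.06,-0.93,0.22],[0.12,-0.32,0.08],0.3],[[-0.06,-0.93,0.24],[0.12,-0.32,0.08],0.3],[[-0.06,-0.92,0.25],[0.12,-0.32,0.08],0.3],[[-0.06,-0.92,0.27],[0.12,-0.32,0.08],0.3],[[-0.06,-0.91,0.28],[0.12,-0.32,0.08],0.3]]
```

```bash
python3 - <<'E'
from h import *
p,R,o=now()
P1,R1=knobtool(.43,.08); print(P1); show(plan(p,R,P1,R1,0.3,11))
E
```

```text
[0.59844378 0.01671405 0.21358888]
[[[-0.06,-0.86,0.16],[0.13,-0.29,-0.02],0.3],[[-0.05,-0.86,0.17],[0.13,-0.29,-0.02],0.3],[[-0.04,-0.86,0.19],[0.13,-0.29,-0.02],0.3],[[-0.03,-0.86,0.2],[0.13,-0.29,-0.02],0.3],[[-0.02,-0.85,0.21],[0.13,-0.29,-0.02],0.3],[[-0.01,-0.85,0.23],[0.13,-0.29,-0.02],0.3],[[0.0,-0.85,0.24],[0.13,-0.29,-0.02],0.3],[[0.01,-0.84,0.26],[0.13,-0.29,-0.02],0.3],[[0.02,-0.84,0.27],[0.13,-0.29,-0.02],0.3],[[0.03,-0.83,0.28],[0.13,-0.29,-0.02],0.3],[[0.04,-0.83,0.29],[0.13,-0.29,-0.02],0.3]]
```

Request:
{"op": "send_rows", "data": {
  "motion": [
    [[-0.06, -0.86, 0.16], [0.13, -0.29, -0.02], 0.3],
    [[-0.05, -0.86, 0.17], [0.13, -0.29, -0.02], 0.3],
    [[-0.04, -0.86, 0.19], [0.13, -0.29, -0.02], 0.3],
    [[-0.03, -0.86, 0.2], [0.13, -0.29, -0.02], 0.3],
    [[-0.02, -0.85, 0.21], [0.13, -0.29, -0.02], 0.3],
    [[-0.01, -0.85, 0.23], [0.13, -0.29, -0.02], 0.3],
    [[0, -0.85, 0.24], [0.13, -0.29, -0.02], 0.3],
    [[0.01, -0.84, 0.26], [0.13, -0.29, -0.02], 0.3],
    [[0.02, -0.84, 0.27], [0.13, -0.29, -0.02], 0.3],
    [[0.03, -0.83, 0.28], [0.13, -0.29, -0.02], 0.3],
    [[0.04, -0.83, 0.29], [0.13, -0.29, -0.02], 0.3],
    [[0, 0, 0], [0, 0, 0], 0.3]
  ]
}}

```text
time_s: 21.8
ee_pos: [0.597, 0.0142, 0.208]
eef_rot: [-2.956, 0.376, -2.853]
force: [0.1, 0.1, -0.3]
grip_width: 0.0611
grip_force: 0.0
```

```bash
python3 - <<'E'
from h import *
p,R,o=now(); print(uyn(p),o['grip_width'],o['force'])
P1,R1=knobtool(.43,.005); show(plan(p,R,P1,R1,0.3,5))
P2,R2=knobtool(-.43,.005); show(plan(P1,R1,P2,R2,-1,10))
E
```

```text
[71.9 -2.7 75.3] 0.06105746701785338 [ 0.0711402   0.12158788 -0.32370077]
[[[-0.03,0.01,0.47],[0.0,0.0,0.0],0.3],[[-0.03,0.01,0.47],[0.0,0.0,0.0],0.3],[[-0.03,0.01,0.47],[0.0,0.0,0.0],0.3],[[-0.03,0.01,0.47],[0.0,0.0,0.0],0.3],[[-0.03,0.01,0.47],[0.0,0.0,0.0],0.3]]
[[[0.0,0.0,0.0],[0.0,0.0,0.72],-1],[[0.0,0.0,0.0],[0.0,0.0,0.72],-1],[[0.0,0.0,0.0],[0.0,0.0,0.72],-1],[[0.0,0.0,0.0],[0.0,0.0,0.72],-1],[[0.0,0.0,0.0],[0.0,0.0,0.72],-1],[[0.0,0.0,0.0],[0.0,0.0,0.72],-1],[[0.0,0.0,0.0],[0.0,0.0,0.72],-1],[[0.0,0.0,0.0],[0.0,0.0,0.72],-1],[[0.0,0.0,0.0],[0.0,0.0,0.72],-1],[[0.0,0.0,0.0],[0.0,0.0,0.72],-1]]
```

Next I descend onto the knob, then close.

Request:
{"op": "send_rows", "data": {
  "motion": [
    [[-0.03, 0.01, 0.47], [0, 0, 0], 0.3],
    [[-0.03, 0.01, 0.47], [0, 0, 0], 0.3],
    [[-0.03, 0.01, 0.47], [0, 0, 0], 0.3],
    [[-0.03, 0.01, 0.47], [0, 0, 0], 0.3],
    [[-0.03, 0.01, 0.45], [0, 0, 0], 0.3],
    [[0, 0, 0], [0, 0, 0], 0.3],
    [[0, 0, 0], [0, 0, 0], -0.1]
  ],
  "squeeze": 25
}}

```text
time_s: 22.5
ee_pos: [0.6294, 0.0139, 0.1466]
eef_rot: [-2.956, 0.377, -2.851]
force: [1.4, -0.3, 0.1]
grip_width: 0.056
grip_force: 0.0
```

```bash
python3 - <<'E'
from h import *
p,R,o=now(); print(uyn(p),o['grip_width'],o['force'],o['force']@nn)
E
```

```text
[76.   2.6  6.2] 0.05598080919956725 [ 1.42548593 -0.34031859  0.13585576] -0.4709762055765098
```

Request:
{"op": "send_rows", "data": {
  "motion": [
    [[0.066, -0.065, 0.03], [0, 0, 0], 0],
    [[0, 0, 0], [0, 0, 0], -0.3],
    [[0, 0, 0], [0, 0, 0], -1],
    [[0, 0, 0], [0, 0, 0], -1],
    [[0, 0, 0], [0, 0, 0], -1],
    [[0, 0, 0], [0, 0, 0], -1],
    [[0, 0, 0], [0, 0, 0], -1]
  ],
  "squeeze": 25
}}

```text
time_s: 23.2
ee_pos: [0.6284, 0.0114, 0.1456]
eef_rot: [-2.956, 0.378, -2.851]
force: [-0.1, -0.1, -0.6]
grip_width: 0.0026
grip_force: 0.0
```

```bash
python3 - <<'E'
from h import *
p,R,o=now(); print(uyn(p),o['grip_width'],o['grip_force'],o['force'],o['force']@nn)
Rr=R.as_matrix(); print("alpha",np.arctan2(-Rr[:,0]@ey,-Rr[:,0]@uu), "axis err",np.degrees(np.arccos(-Rr[:,2]@nn)))
E
```

```text
[75.1 -0.   5.6] 0.0026188526103990382 0.0 [-0.12504636 -0.10199127 -0.55922913] -0.4680833167645234
alpha 0.4315303600931079 axis err 0.11798947303635782
```

```bash
python3 - <<'E'
from h import *
from station import *
p,R,o=now(); print(uyn(p),o['grip_width'],o['grip_force'])
t=camera("top"); s=camera("scene"); knob(t)
a=cv2.resize(t["pixels"][110:220,240:350,::-1],(400,400),interpolation=cv2.INTER_CUBIC); b=cv2.resize(s["pixels"][130:300,180:330,::-1],(400,453),interpolation=cv2.INTER_CUBIC)
im=np.zeros((453,800,3),np.uint8); im[:400,:400]=a; im[:,400:]=b; cv2.imwrite("pics/k1.png",im)
E
```

```text
[75.1 -0.   5.6] 0.0026188526103990382 0.0
red None line None green (6, array([28.2,  0.5]), 0.019) dark (96, array([-0.8,  2.9]), 1.834)
```

View pics/k1.png

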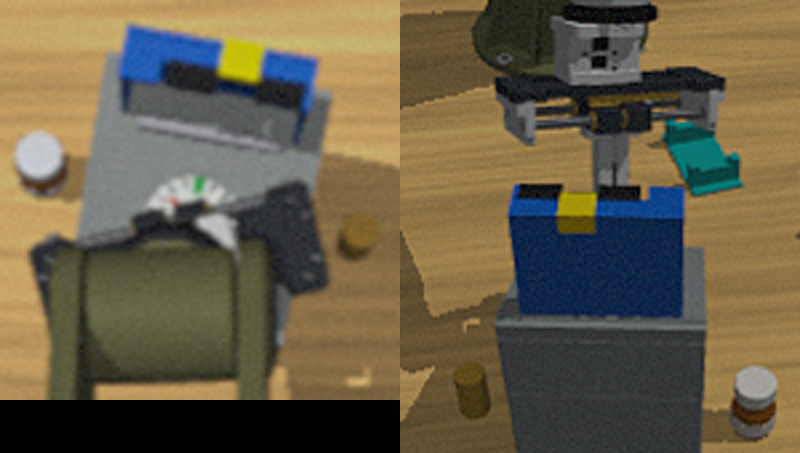

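```bash
python3 - <<'E'
from h import *
from station import *
c=dict(np.load("t5.npz")); W=cloud(c); D=W-E; u=D@uu*1e3; y=D@ey*1e3; n=D@nn*1e3
for lo,hi in((0,8),(8,13),(20,24),(24,30),(38,46)):
    r=np.hypot(u-75,y); m=(r>=lo)&(r<hi)&(abs(n)<60); print(lo,hi,m.sum(),np.round(np.percentile(n[m],[10,50,90]),1))
p,R,o=now(); s=camera("scene"); K=np.array([[s["fx"],0,s["cx"]],[0,s["fy"],s["cy"]],[0,0,1]],float)
Q=np.array([p-d*R.apply([0,0,1]) for d in(0,.04,.06,.08,.097)]); print(cv2.projectPoints(Q,np.array(s["rvec"]),np.array(s["tvec"]),K,np.array(s["dist"]))[0].reshape(-1,2).round(1).tolist())
print(uyn(p),o['grip_width'],o['grip_force'],o['time_s'])
E
```

```text
0 8 28 [19.3 22.4 25. ]
8 13 52 [20.3 22.1 24.9]
20 24 79 [-1.7  0.8  3.8]
24 30 153 [-1.3  1.4  4. ]
38 46 315 [-2.7 -0.2  2.8]
[[258.6, 230.1], [258.6, 213.2], [258.6, 204.7], [258.6, 195.9], [258.6, 188.5]]
[75.1 -0.   5.6] 0.0004798419010499424 0.0 23.3
```

```bash
python3 - <<'E'
from h import *
from station import *
p,R,o=now(); s=camera("scene"); W=cloud(s); L=(W-p)@R.as_matrix()*1e3
m=(abs(L[...,0])<50)&(abs(L[...,1])<95)&(L[...,2]<5)&(L[...,2]>-200)&(np.array(s["depth"])>0)&((W-O)@ex<.04)
for z in range(-200,5,10):
    k=m&(L[...,2]>=z)&(L[...,2]<z+10)
    if k.sum(): A=L[k]; print(z,k.sum(),"x",np.round(np.percentile(A[:,0],[5,50,95])),"y",np.round(np.percentile(A[:,1],[5,50,95])))
k=(abs(L[...,1])<12)&(L[...,2]<-20)&(L[...,2]>-110)&(abs(L[...,0])<25)&((W-O)@ex<.04); v=pix(k); print(v[:,1].min(),v[:,1].max())
t=camera("top"); knob(t)
E
```

```text
-200 122 x [-31. -17.  13.] y [-40. -20.  11.]
-190 148 x [-21. -18.  12.] y [-40. -19.  12.]
-180 159 x [-22. -18.   8.] y [-40. -16.  13.]
-170 408 x [-31. -19.  24.] y [-83. -21.  79.]
-160 383 x [-34. -23.  17.] y [-88.  -2.  75.]
-150 281 x [-34. -19.  15.] y [-86.   2.  76.]
-140 474 x [-34. -27.  23.] y [-80. -13.  72.]
-130 187 x [-34. -29.  25.] y [-80. -13.  74.]
-120 59 x [-13. -10.   2.] y [-23.  -4.  16.]
-110 60 x [-10.  -8.   3.] y [-14.  -5.   9.]
-100 60 x [-10.  -8.   3.] y [-14.  -3.  10.]
-90 57 x [-10.  -8.   4.] y [-14.  -4.   9.]
-80 37 x [-10.  -8.   6.] y [-14.  -4.   9.]
-70 3 x [-1.  4.  7.] y [-14. -14. -13.]
0 125 x [-45. -11.  25.] y [-89.  68.  89.]
183 199
red None line None green (6, array([28.2,  0.5]), 0.019) dark (100, array([-0.6,  3.5]), 1.744)
```

```bash
python3 - <<'E'
from h import *
s=dict(np.load("scene0.npz")); K=np.array([[s["fx"],0,s["cx"]],[0,s["fy"],s["cy"]],[0,0,1]],float)
pr=lambda Q:cv2.projectPoints(np.array(Q,float),s["rvec"],s["tvec"],K,s["dist"])[0].reshape(-1,2).round(1).tolist()
p=np.array([.5153815,.28946816,.16743773]); R=Ro.from_euler('xyz',[-3.141,0,-2.918])
for d in(0,.02,.04): print(d,pr([p+R.apply([0,y,-d]) for y in(-.0325,.0325)]))
W=cloud(s); p=np.array([.122,.536,.1846]); R=Ro.from_euler('xyz',[-3.1406,0,2.9178]); L=(W-p)@R.as_matrix()*1e3
m=(abs(L[...,0])<50)&(abs(L[...,1])<95)&(L[...,2]<40)&(L[...,2]>-180)
for z in range(-140,40,10):
    k=m&(L[...,2]>=z)&(L[...,2]<z+10)
    if k.sum(): A=L[k]; print(z,k.sum(),np.round(np.percentile(A[:,0],[5,50,95])),np.round(np.percentile(A[:,1],[5,50,95])))
E
```

```text
0 [[351.8, 184.8], [374.0, 179.3]]
0.02 [[352.8, 178.4], [375.3, 172.9]]
0.04 [[353.8, 171.8], [376.6, 166.4]]
-140 186 [-34. -27.  24.] [-73.  12.  69.]
-130 69 [-35. -29.  27.] [-80.  -2.  75.]
-120 17 [-13.  -8.  -1.] [-59.  48.  53.]
-110 24 [-11.  -7.   6.] [-58.  48.  58.]
-100 28 [-10.  -7.   6.] [-59.  47.  57.]
-90 35 [-11.  -7.   5.] [-59.  44.  55.]
-80 25 [-11.  -7.   1.] [-59.  47.  56.]
-70 30 [-11.  -7.   5.] [-59. -49.  56.]
-60 29 [-12.  -8.   5.] [-59.  48.  58.]
-50 29 [-11.  -6.   6.] [-59.  48.  58.]
-40 26 [-11.  -7.   8.] [-59.  46.  57.]
-30 13 [-10.  -7.  -2.] [-52.  47.  54.]
```

The fingertips are really about 22 mm short of the reported TCP: the depth points of the fingers end there, and the gripper body sits 122 mm behind the TCP instead of 97. The fingers therefore shut just above the knob. I'll open and go about 20 mm lower.

Request:
{"op": "send_rows", "data": {
  "motion": [
    [[0, 0, -0.1], [0, 0, 0], 0.3],
    [[0, 0, 0], [0, 0, 0], 0.3],
    [[0, 0, 0], [0, 0, 0], 0.3],
    [[0, 0, 0], [0, 0, 0], 0.3],
    [[0, 0, 0], [0, 0, 0], 0.3],
    [[0, 0, 0], [0, 0, 0], 0.3],
    [[0, 0, 0], [0, 0, 0], 0.3],
    [[0, 0, 0], [0, 0, 0], 0.3]
  ]
}}

```text
time_s: 24.25
ee_pos: [0.6272, 0.0116, 0.1483]
eef_rot: [-2.956, 0.377, -2.851]
force: [0.4, -0.1, 0.4]
grip_width: 0.0596
grip_force: 0.0
```

Request:
{"op": "send_rows", "data": {
  "motion": [
    [[0, 0, 0.2], [0, 0, 0], 0.3],
    [[0, 0, 0.2], [0, 0, 0], 0.3],
    [[0, 0, 0.2], [0, 0, 0], 0.3],
    [[0, 0, 0.15], [0, 0, 0], 0.3],
    [[0, 0, 0], [0, 0, 0], 0.3]
  ]
}}

```text
time_s: 24.75
ee_pos: [0.636, 0.0098, 0.1268]
eef_rot: [-2.956, 0.376, -2.851]
force: [0.6, 0.0, 0.2]
grip_width: 0.0611
grip_force: 0.0
```

```bash
python3 - <<'E'
from h import *
p,R,o=now(); print(uyn(p),o['grip_width'],o['force'],o['force']@nn)
E
```

```text
[ 74.6  -0.2 -14.9] 0.061101056555577946 [0.55012558 0.04462184 0.19119473] -0.04244085591910521
```

No contact yet, so I'll close on the knob.

Request:
{"op": "send_rows", "data": {
  "motion": [
    [[0, 0, 0], [0, 0, 0], -0.2],
    [[0, 0, 0], [0, 0, 0], -1],
    [[0, 0, 0], [0, 0, 0], -1],
    [[0, 0, 0], [0, 0, 0], -1],
    [[0, 0, 0], [0, 0, 0], -1],
    [[0, 0, 0], [0, 0, 0], -1]
  ],
  "squeeze": 25
}}

```text
time_s: 25.35
ee_pos: [0.6361, 0.0102, 0.128]
eef_rot: [-2.956, 0.378, -2.851]
force: [-1.8, 4.8, 2.7]
grip_width: 0.0316
grip_force: 25.0
```

The knob is gripped at 31.6 mm. I'll turn it clockwise.

Request:
{"op": "send_rows", "data": {
  "motion": [
    [[0, 0, 0], [0, 0, 0.72], -1],
    [[0, 0, 0], [0, 0, 0.72], -1],
    [[0, 0, 0], [0, 0, 0.72], -1],
    [[0, 0, 0], [0, 0, 0.72], -1],
    [[0, 0, 0], [0, 0, 0.72], -1],
    [[0, 0, 0], [0, 0, 0.72], -1],
    [[0, 0, 0], [0, 0, 0.72], -1],
    [[0, 0, 0], [0, 0, 0.72], -1],
    [[0, 0, 0], [0, 0, 0.72], -1],
    [[0, 0, 0], [0, 0, 0.72], -1],
    [[0, 0, 0], [0, 0, 0], -1],
    [[0, 0, 0], [0, 0, 0], -1]
  ]
}}

```text
time_s: 26.55
ee_pos: [0.6361, 0.0097, 0.1279]
eef_rot: [2.96, 0.38, 2.5]
force: [-5.2, 0.3, 5.6]
grip_width: 0.0314
grip_force: 25.0
```

Request:
{"op": "send_rows", "data": {
  "motion": [
    [[0, 0, 0], [0, 0, 0], -0.2],
    [[0, 0, 0], [0, 0, 0], 0.2],
    [[0, 0, 0], [0, 0, 0], 0.2],
    [[0, 0, 0], [0, 0, 0], 0.2],
    [[0, 0, 0], [0, 0, 0], 0.2],
    [[0, 0, 0], [0, 0, 0], 0.2],
    [[0, 0, -0.5], [0, 0, 0], 0.2],
    [[0, 0, -0.9], [0, 0, 0], 0.2],
    [[0, 0, -0.9], [0, 0, 0], 0.2],
    [[0.3, 0, -0.9], [0, 0, 0], 0.2],
    [[0.5, 0, -0.9], [0, 0, 0], 0.2]
  ]
}}

```text
time_s: 27.65
ee_pos: [0.5684, 0.0323, 0.2334]
eef_rot: [2.958, 0.38, 2.496]
force: [1.6, -0.7, -0.2]
grip_width: 0.0561
grip_force: 0.0
```

Request:
{"op": "send_rows", "data": {
  "motion": [
    [[0.3, 0.9, -0.3], [0, 0, 0], 0.2],
    [[0.3, 0.9, -0.3], [0, 0, 0], 0.2],
    [[0.3, 0.9, -0.3], [0, 0, 0], 0.2],
    [[0.3, 0.9, -0.3], [0, 0, 0], 0.2],
    [[0.3, 0.9, 0], [0, 0, 0], 0.2],
    [[0.3, 0.9, 0], [0, 0, 0], 0.2],
    [[0.3, 0.9, 0], [0, 0, 0], 0.2],
    [[0, 0, 0], [0, 0, 0], 0.2]
  ]
}}

```text
time_s: 28.45
ee_pos: [0.6093, 0.2289, 0.2734]
eef_rot: [2.958, 0.379, 2.499]
force: [-0.1, 0.8, 0.7]
grip_width: 0.0563
grip_force: 0.0
```

```bash
python3 - <<'E'
from h import *
from station import *
p,R,o=now(); print(p,o['grip_width'],o['force'])
t=camera("top"); s=camera("scene"); knob(t); print(cover(s)); c0=dict(np.load("scene0.npz"))
for q in(c0,s):
    m=mask(q,(5,170,100),(20,255,255),(320,180,395,260)); P=pix(m); print(len(P),P.mean(0))
a=cv2.resize(t["pixels"][110:220,240:350,::-1],(550,550),interpolation=cv2.INTER_CUBIC); cv2.imwrite("pics/k2.png",a)
E
```

```text
[0.60926485 0.22890338 0.27342118] 0.05633852410124273 [-0.13103401  0.77913765  0.6825369 ]
red (21, array([7.2, 0.2]), 0.022) line -0.088 green (5, array([29.2,  0.5]), 0.018) dark (73, array([-0.9, -0.3]), -2.855)
(1914, np.float64(1.955))
102 [352.03921569 211.20588235]
106 [352.24528302 211.36792453]
```

```bash
python3 - <<'E'
from h import *
from station import *
def ang(px,c):
    h,w=px.shape[:2]; v,u=np.mgrid[:h,:w]; P=onplane(c,np.c_[u.ravel(),v.ravel()],E+.023*nn,nn)-E
    Q=np.c_[P@uu,P@ey]-[.075,0]; red=(px[...,0]-px[...,1:].max(-1)).ravel(); wt=np.clip(red-25,0,None)*(np.hypot(*Q.T)<.022)
    m=(wt[:,None]*Q).sum(0)/wt.sum(); C=((Q-m)*wt[:,None]).T@(Q-m); v=np.linalg.eigh(C)[1][:,1]; v*=np.sign(v@m)
    return np.round(m*1e3,2),round(float(np.arctan2(v[1],v[0])),3)
c=dict(np.load("t5.npz")); print(ang(c["pixels"].astype(float),c))
F=[camera("top") for _ in range(8)]; px=np.mean([f["pixels"].astype(float) for f in F],0); print(ang(px,F[0]))
cv2.imwrite("pics/k2.png",cv2.resize(px[145:190,270:315,::-1].astype(np.uint8),(540,540),interpolation=cv2.INTER_CUBIC))
E
```

```text
(array([4.28, 5.84]), 0.752)
(array([8.13, 0.14]), -0.018)
```

View pics/k2.png

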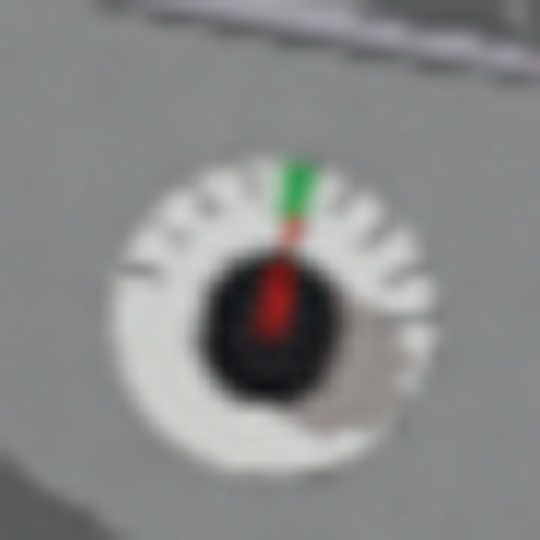

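The red pointer, from (268,330) to (292,235), lines up with the green mark at (300,190). It measures -0.02 rad. The cover and blade are in place and the arm is clear, so I'm handing in.

```bash
python3 -c "
from station import *
print(hand_in())"
```

```text
the job is handed in; nothing more can be done
None
```

The job is handed in: the cover measured about 1.95 rad open, the blade was back on its wooden rest, and the trim pointer was within about 0.02 rad of the zero mark. The judge's verdict was not returned.

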